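# Lay a golf-trolley battery into its charging cradle

## Robot

A 6-joint arm with a two-finger parallel gripper is mounted at the origin on a cart in front of the work surface, level with it; the furniture and walls round the work are solid. World frame = base frame: x ahead of the robot, y to its left, z up, the work surface at z = 0. Lengths are in m, angles in rad, forces in N, time in s.
With the tool pointing down it reaches from about 0.25 to 0.775 m from the base axis. Payload 4 kg.
Tool frame: the origin (TCP) lies between the finger pads; the fingertips stand 8 mm ahead of it and the grasp point (between the pads) lies 11 mm behind it; z points along the fingers, y is the direction in which the jaws open and shut (so a half turn about z gives the same grasp; the last joint's range is limited). The gripper opens to 85 mm and grips with 20 to 120 N. Pads are 22 mm wide; open, the fingers measure 114 mm over their backs; the gripper's body (76 mm by 85 mm) begins 54 mm behind the grasp point. The pads swing forward as they close: fully open they stand 13 mm farther back than shut.
Start: joints at [-1.227, 0.087, 1.371, -0, 1.684, -0.103], TCP at [0.238, -0.496, 0.239] pointing down, gripper open.
Joint ranges: [-3.1, 3.1], [-0.76, 2.03], [0.27, 2.55], [-1.08, 4.22], [0.17, 2.65], [-2.57, 2.57]. Speed limits (rad/s): [2.79, 2.79, 3.14, 3.14, 3.14, 3.14].

## Interface

Orientations are given as [roll, pitch, yaw] about the fixed x, y, z axes, in that order (R = Rz(yaw) Ry(pitch) Rx(roll)).
In Python, from cell import readout, get_image, order gives the robot as it stands.
- The arm moves only by the tool carry_out, never from a script. Its argument "moves" is a list of rows, each a list of 5 numbers: the shift along the world's x, y, z in cm, then the turn about the world's z in degrees, then the closure, from 0 (fully open) to 1 (shut). In form: [[tx, ty, tz, twist, fingers], ...]. A call has 1 to 12 rows; each row is the pose to reach, as a shift and turn from the pose commanded when the call began; what a row does not reach only later rows make up. A row lasts 1/12 s, in which the tool goes at most 41.7 mm and 7.16 degrees, less where a joint would pass 70% of its speed; a pose out of reach is approached as far as the arm can. A call with a gripper value outside its range is refused whole. The fingers move at their own pace and stop on an object; "newtons" is the grip in N (left out, the last holds). Time passes only in rows, so rows that repeat a pose let the fingers close. It gives the time, the measured TCP pose, the force and the opening at its end, in the units of the state.
- readout.sense(): the state, without advancing time (a new reading comes with each control period).
- get_image(name): name is "scene" or "side" or "wrist"; returns a dict with "img" (384x512x3 uint8, red, green, blue), "depth" (384x512 float32, m along the optical axis (not along the pixel's ray), 0 where there is no reading), "camera_matrix" (3x3 intrinsics, pixels), "pose" (4x4, takes a point from camera to world coordinates). Camera axes: x right, y down, z forward; pixel columns grow to the right and rows downward; lengths in m; the calibration is good to about 2 mm. A picture is of the moment at which its call begins.
- order.close_job(): hands the job in, once; it reports no verdict.
The state is a dict: "clock": time; "q": joint angles; "joint_velocities": joint speeds; "joint_efforts": joint torques, N m; "tcp_pos": TCP position; "ee_rot": TCP orientation; "force": force on the tool from outside, world axes, zero at the start; "torque": the same for the moment, N m; "grip_width": opening from 0.0 (shut) to 1.0 (fully open).
Only numpy, scipy, OpenCV 4.12 (cv2) and the standard library are available. Lean on these libraries where they do the work, as an engineer would, in place of code of your own. Each camera call takes 0.05 s, during which the arm holds its last target.

## Task

Put the golf-trolley battery on charge: it stands on end in front of the charging cradle, so without lifting it tip it over the cradle's front edge onto its broad face, and slide it in until its terminals touch the contacts. Fill the gap left beside it with the spacer board of the right thickness, standing down on the cradle's floor; which of the two boards that is, a pinch of the tab will tell. Leave the other board on its rest and do not disturb the other things on the bench.

Things in the scene. Friction and masses are not known exactly. Their poses are not given: they have to be found in the camera images.
- cradle: Fixed charging cradle: plywood board 190 long (x) x 172 wide (y) x 14 mm thick, two low aluminium rails along its sides, a black contact head at its far end. Origin: middle of its front edge, at bench level; x points into the cradle (the way the battery is tipped and pushed), y left, z up. The steel front edge (x = 0, 14 mm high) has no wall; it is the stop for the battery's base.
- battery_home (a point): Where the battery's middle belongs: cradle x = 81.5, y = -14, 46.5 mm above the bench, axes as the cradle's. Then its terminals touch the two brass contacts (x = 163 mm) and its side lies along the right rail (up to 6 mm off it is well). Rails: inner faces at cradle y = -61 and +61 mm, from x = 14 to 164, upright to 18 mm above the board, flared outward to 29 mm above it.
- spacer_gap (a point): Middle, on the board's upper face, of the 28 mm gap left between the battery when home (its side then at cradle y = +33) and the left rail (y = +61): cradle x = 81.5, y = 47, 14 mm above the bench; axes as the cradle's. The spacer stands here, its long side along the cradle's x.
- battery_mid (a point): Middle of the battery: 65 thick (x), 94 wide (y), 151 long (z), 0.7 to 1 kg, two brass terminals 6 mm proud on the +z end. Starts on end on the bench, this point 75.5 mm up, x towards the cradle, 5 to 20 mm short of its front edge, up to 3 degrees askew, 1 to 4 mm left of the right rail's line. Pushed low it slides, pushed high it tips. Laid down, its x points down, its z into the cradle.
- rest: Fixed wooden rest, 262 wide (y), 110 deep (x), 85 mm high, on which the two spacer boards lean side by side. Origin: on the bench under its middle; x points away from the robot, z up. The boards lean 30 degrees from upright, tops towards the robot (-x), and stand on a ledge; the rest backs them only 54 mm up from their lower edge, so the tabs are free on both sides.
- spacer_a_tab (a point): Middle of the tab of a beech spacer board. One board is 22, the other 12 mm thick (not told which); they change places. Each is 90 long (y), 70 high (z), with a tab in the middle of its top, 44 wide, from 70 to 115 mm above the bevelled lower edge. This point: 92.5 mm above the lower edge, mid-thickness; x through the thickness, z up along the board. Pinch it across x, the tool leaning along z.
- spacer_b_tab (a point): Middle of the tab of the other beech spacer board; shape and axes as for the first.
- tape_measure: Tape measure, bystander, 32 x 82 x 66 mm, origin under its middle.
- sanding_block: Cork sanding block, bystander, 58 x 105 x 35 mm, origin under its middle.
- hex_keys: Folding hex key set, bystander, 31 x 86 x 22 mm, origin under its middle.
- screwdriver: Red-handled screwdriver, bystander, 25 x 195 x 26 mm, origin under its middle.

How it is judged:
On the way:
1. the battery is tipped over the cradle's front edge without being lifted: it leans into the cradle, its lower end still down at the edge (angle between battery_mid's own z axis and vertical between 0.4 and 1.35 rad and x of battery_mid in the frame of cradle between -0.035 and 0.075 m and height (world z) of battery_mid below 0.1 m), for 0.05 s.
At the end, for the whole second after the job is handed in: Battery flat on its broad face in the cradle, square within 4 deg, terminals within 5 mm of the contacts, under 10 mm off the right rail; the 22 mm spacer upright on the floor (5 mm) between battery and left rail; the other spacer within 30 mm of its start; all at rest (angle between battery_mid's own x axis and vertical above 3.04 rad and x of battery_mid in the frame of cradle between 0.0765 and 0.0865 m and y of battery_mid in the frame of cradle between -0.018 and -0.004 m and angle between the z axis of battery_mid and the x axis of cradle, either way round below 0.07 rad and x of spacer_b_tab in the frame of cradle between 0.03 and 0.135 m and y of spacer_b_tab in the frame of cradle between 0.036 and 0.062 m and z of spacer_b_tab in the frame of cradle below 0.112 m and angle between spacer_b_tab's own z axis and vertical below 0.2 rad and distance of spacer_a_tab from where it was at the start of the episode below 0.03 m and linear speed of each of battery, spacer_b below 0.02 m/s); the robot touches nothing.
It fails at once if a bystander (tape measure, sanding block, hex keys, screwdriver) is shifted by more than 40 mm (distance of any of tape_measure, sanding_block, hex_keys, screwdriver from where it was at the start of the episode above 0.04 m).
It also fails if it takes over 54 s, if anything falls off the work surface, if the arm or the gripper's body presses on something with over 40 N, if the wrist force passes 120 N, or if a joint passes its speed limit or range.

## Working session

There is one attempt and no reset: what is moved stays moved. The work goes in short steps, Python scripts to look and compute and a tool call to move; the robot and the scene stay as the last step left them, time stands still between calls to the robot, and variables do not carry over. Pictures are saved under pics/ and viewed, and the job is handed in when it is done.

Besides the shell and the picture viewer there is one more tool, called after ">>>" as a command line: name --pt "numbers of a row" for each row, then --argument value for the rest. carry_out: Moves the arm, as the interface text tells. Its arguments: {"type":"object","properties":{"moves":{"type":"array"},"newtons":{"type":"number"}},"required":["moves"]}

```bash
ls -la; mkdir -p pics; cat > h.py <<'E'
import numpy as np, cv2, sys
sys.path.insert(0,'.')
from cell import readout, get_image, order
def save(n,f):
    d=get_image(n); cv2.imwrite(f'pics/{f}.png',cv2.cvtColor(d['img'],cv2.COLOR_RGB2BGR)); np.savez(f'pics/{f}.npz',**d); return d
def load(f): return dict(np.load(f'pics/{f}.npz'))
def pts(d):
    K=d['camera_matrix'];T=d['pose'];z=d['depth'];v,u=np.mgrid[:z.shape[0],:z.shape[1]]
    P=np.stack([(u-K[0,2])/K[0,0]*z,(v-K[1,2])/K[1,1]*z,z],-1)
    W=P@T[:3,:3].T+T[:3,3]; W[z==0]=np.nan; return W
E
python3 - <<'E'
from h import *
for n in ['scene','side','wrist']:
    d=save(n,n+'0'); print(n,d['pose'].round(3).tolist(),d['camera_matrix'].round(1).tolist())
print(readout.sense())
E
```

```text
total 12
drwxr-xr-x  3 agent agent 4096 Dec  6 14:12 .
drwxr-xr-x 23 root  root  4096 Dec  6 14:12 ..
drwxr-xr-x  2 agent agent 4096 Dec  6 14:12 pics
scene [[-0.591, -0.538, 0.601, -0.38], [-0.806, 0.378, -0.455, 0.694], [0.018, -0.753, -0.658, 1.041], [0.0, 0.0, 0.0, 1.0]] [[490.8, 0.0, 256.9], [0.0, 490.8, 189.8], [0.0, 0.0, 1.0]]
side [[-0.76, 0.517, -0.395, 0.851], [0.65, 0.599, -0.467, 0.434], [-0.005, -0.611, -0.791, 0.814], [0.0, 0.0, 0.0, 1.0]] [[380.9, 0.0, 252.7], [0.0, 380.9, 196.2], [0.0, 0.0, 1.0]]
wrist [[0.432, -0.86, -0.273, 0.307], [-0.902, -0.412, -0.129, -0.463], [-0.001, 0.302, -0.953, 0.373], [0.0, 0.0, 0.0, 1.0]] [[285.5, 0.0, 257.8], [0.0, 285.5, 193.3], [0.0, 0.0, 1.0]]
{'clock': 0.15, 'q': array([-1.22707844e+00,  8.78304686e-02,  1.37189845e+00,  8.66230036e-07,
        1.68364070e+00, -1.03097656e-01]), 'joint_velocities': array([ 0.00164982, -0.0026384 , -0.00530438, -0.00137927, -0.00318518,
        0.00160939]), 'joint_efforts': array([ 1.79618281e-03, -3.52373528e+01, -3.13678730e+01, -1.86038455e-04,
        8.02517723e-03, -2.94937674e-07]), 'tcp_pos': array([ 0.23752337, -0.49565279,  0.23838769]), 'ee_rot': array([-3.13982521e+00, -1.83732667e-04,  4.46815475e-01]), 'force': array([-0.97260641, -0.07675809,  0.05291333]), 'torque': array([0.02604414, 0.00084833, 0.06195204]), 'grip_width': 0.9993078396114689}
```

View pics/scene0.png

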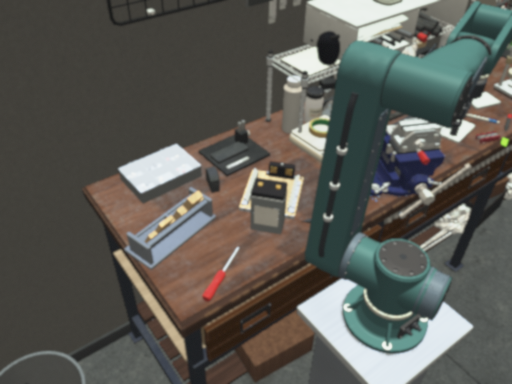

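View pics/side0.png

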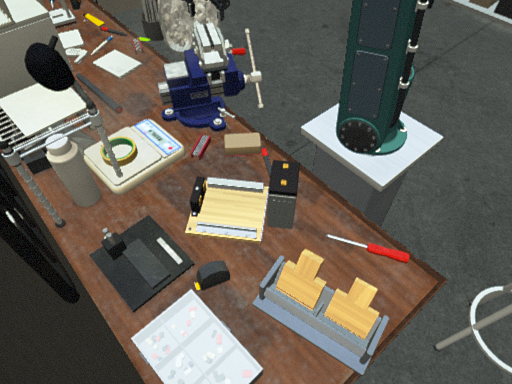

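View pics/wrist0.png

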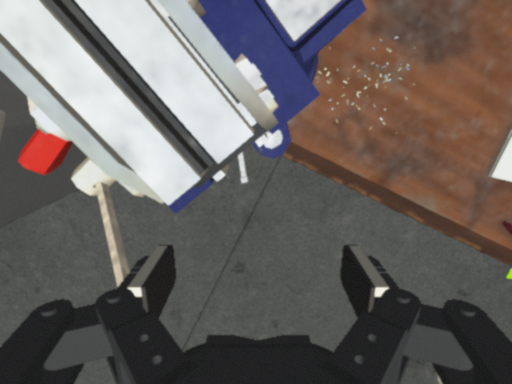

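```bash
python3 - <<'E'
from h import *
for n in ['side0','scene0']:
    d=load(n);W=pts(d);hsv=cv2.cvtColor(d['img'],cv2.COLOR_RGB2HSV)
    inb=(W[...,0]>0.2)&(W[...,0]<0.95)&(W[...,1]>-.3)&(W[...,1]<.6)
    # elevation map top-down
    im=np.zeros((600,700,3),np.uint8)
    ok=inb&(W[...,2]>-.02)&(W[...,2]<.25)
    P=W[ok];C=d['img'][ok]
    o=np.argsort(P[:,2]);P=P[o];C=C[o]
    r=((0.9-P[:,0])*900).astype(int); c=((0.5-P[:,1])*900).astype(int)
    for a,b,col in zip(r,c,C): cv2.circle(im,(b,a),1,tuple(int(x) for x in col[::-1]),-1)
    for i in range(0,9): cv2.putText(im,f'{0.5-i*.1:.1f}',(i*90,12),0,.4,(0,255,0),1); cv2.line(im,(i*90,0),(i*90,600),(0,90,0),1)
    for i in range(0,7): cv2.putText(im,f'{0.9-i*.1:.1f}',(0,i*90+10),0,.4,(0,255,0),1); cv2.line(im,(0,i*90),(700,i*90),(0,90,0),1)
    cv2.imwrite(f'pics/top_{n}.png',im)
    m=ok&(abs(W[...,2]-.151)<.004)
    print(n,'z.151',W[m].mean(0) if m.any() else 0, m.sum())
E
```

```text
side0 z.151 [0.45162327 0.03836257 0.15195992] 994
scene0 z.151 [0.68788053 0.12094354 0.15133803] 1065
```

View pics/top_side0.png

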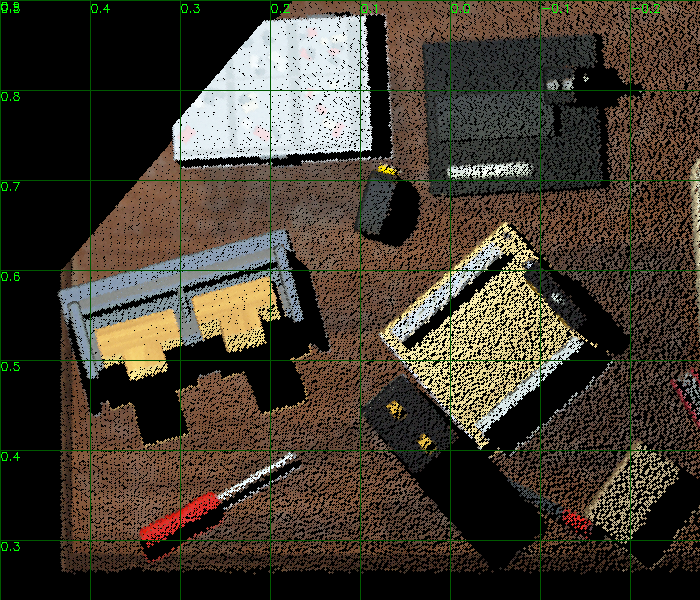

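View pics/top_scene0.png

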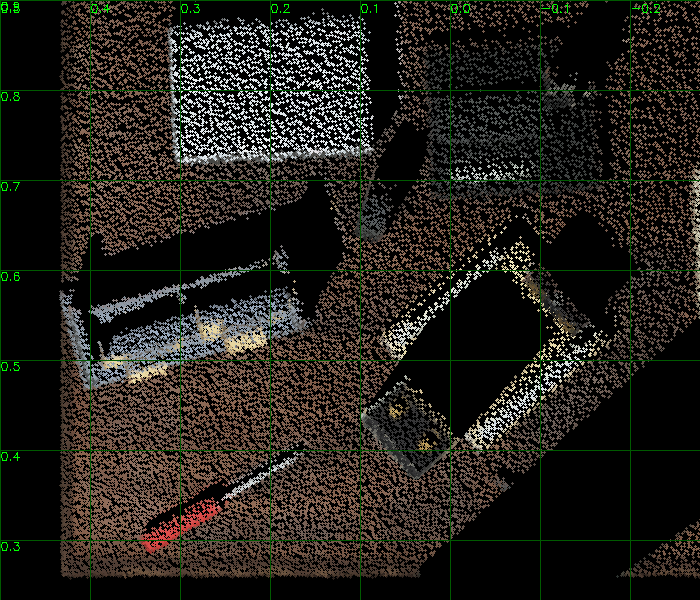

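```bash
python3 - <<'E'
from h import *
d=load('side0');W=pts(d);I=d['img'].astype(int);hsv=cv2.cvtColor(d['img'],cv2.COLOR_RGB2HSV)
X,Y,Z=W[...,0],W[...,1],W[...,2]
# plywood: z 9..19mm, yellow
m=(X>.38)&(X<.68)&(Y>-.2)&(Y<.12)&(abs(Z-.014)<.004)&(hsv[...,1]>40)&(hsv[...,2]>150)
P=W[m][:,:2]; print(m.sum(), np.median(Z[m]))
r=cv2.minAreaRect(P.astype(np.float32)); print('rect',r); print(cv2.boxPoints(r).round(4).tolist())
# 'battery top'
m=(X>.36)&(X<.52)&(Y>-.02)&(Y<.12)&(abs(Z-.151)<.005)
P=W[m][:,:2].astype(np.float32); r=cv2.minAreaRect(P);print('bat side',r,np.median(Z[m]));print(cv2.boxPoints(r).round(4).tolist())
d2=load('scene0');W2=pts(d2);X2,Y2,Z2=W2[...,0],W2[...,1],W2[...,2]
m2=(X2>.36)&(X2<.52)&(Y2>-.02)&(Y2<.12)&(abs(Z2-.151)<.005)
r=cv2.minAreaRect(W2[m2][:,:2].astype(np.float32));print('bat scene',r);print(cv2.boxPoints(r).round(4).tolist())
# spacers in side
m=((hsv[...,0]>12)&(hsv[...,0]<30)&(hsv[...,1]>80)&(hsv[...,2]>140)&(X>.4)&(X<.65)&(Y>.15)&(Y<.45)&(Z>.02)).astype(np.uint8)
n,l,s,c=cv2.connectedComponentsWithStats(m)
for i in range(1,n):
    if s[i,4]<50: continue
    P=W[l==i]; cc=np.median(P,0); 
    # dominant plane via robust svd
    Q=P
    for _ in range(5):
        c0=Q.mean(0);u,ss,vt=np.linalg.svd(Q-c0,full_matrices=False);nn=vt[2]; Q=P[abs((P-c0)@nn)<.002*1.5]
    nn*=np.sign(nn[2]); print('spacer',s[i],len(Q),'c',c0.round(4),'n',nn.round(3),'offset',(c0@nn).round(4),'tilt',np.degrees(np.arcsin(nn[2])),'top',P[np.argsort(-P[:,2])[:20]].mean(0).round(4))
E
python3 - <<'E'
import cv2
im=cv2.imread('pics/side0.png')[235:384,240:410]
cv2.imwrite('pics/crop1.png',cv2.resize(im,None,fx=4,fy=4,interpolation=2))
E
```

```text
2543 0.015312861880366957
rect ((0.5283068418502808, -0.04848243296146393), (0.1706003099679947, 0.18698495626449585), 41.54915237426758)
[[0.4025000035762787, -0.035100001841783524], [0.5264999866485596, -0.17499999701976776], [0.65420001745224, -0.061900001019239426], [0.5300999879837036, 0.07810000330209732]]
bat side ((0.42857906222343445, 0.045261986553668976), (0.09435702860355377, 0.0643693059682846), 41.33542251586914) 0.15228440515672353
[[0.3718999922275543, 0.03830000013113022], [0.41440001130104065, -0.010099999606609344], [0.4853000044822693, 0.052299998700618744], [0.44269999861717224, 0.1005999967455864]]
bat scene ((0.42501509189605713, 0.043969351798295975), (0.09285412728786469, 0.0701882541179657), 41.69999694824219)
[[0.367000013589859, 0.03929999843239784], [0.41370001435279846, -0.013100000098347664], [0.4830000102519989, 0.048700001090765], [0.43630000948905945, 0.10109999775886536]]
spacer [ 276  249   51   62 1787] 1497 c [0.5585 0.2385 0.0934] n [0.834 0.232 0.5  ] offset 0.568 tilt 30.019167395647166 top [0.5305 0.231  0.1442]
spacer [ 324  278   55   62 1949] 1804 c [0.5213 0.3457 0.0861] n [0.834 0.23  0.501] offset 0.5578 tilt 30.034302311794853 top [0.4925 0.3348 0.1388]
```

View pics/crop1.png

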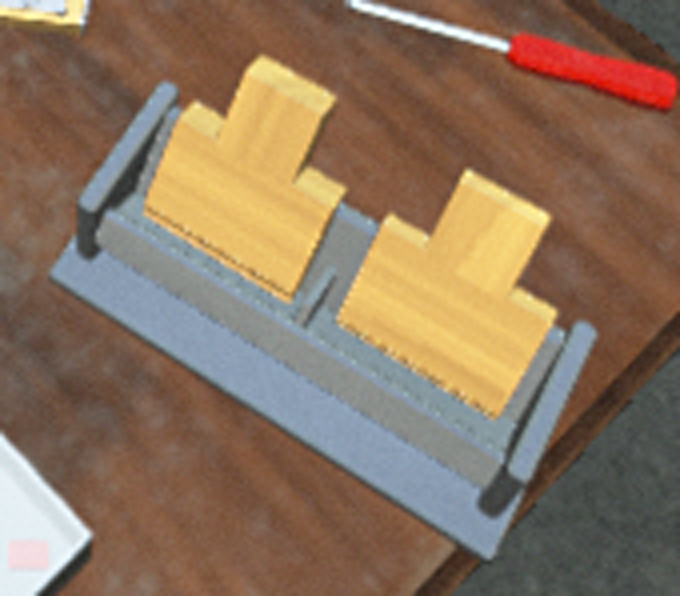

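>>> carry_out --pt "0 0 4 0 0" --pt "0 0 8 0 0" --pt "0.5 1.5 12 0 0" --pt "1.5 4.5 14 2 0" --pt "3 8 14 4 0" --pt "4.5 12 14 6 0" --pt "6 16 14 8 0" --pt "7.3 20 14 10 0" --pt "8.6 24 14 12 0" --pt "9.9 28 14 14 0" --pt "11.2 32 14 15 0" --pt "12.5 36 14 16 0"

```text
clock: 1.15
tcp_pos: [0.3613, -0.1379, 0.3792]
ee_rot: [3.141, -0.0, 0.726]
force: [1.9, -0.2, 0.3]
grip_width: 0.997
```

>>> carry_out --pt "1.3 3.6 0 0 0" --pt "2.6 7.2 0 0 0" --pt "3.9 10.8 0 0 0" --pt "5.2 14.4 0 0 0" --pt "6.0 16.6 0 0 0" --pt "6.5 18 0 0 0" --pt "6.5 18 0 0 0" --pt "6.5 18 0 0 0"

```text
clock: 1.82
tcp_pos: [0.4263, 0.0406, 0.3789]
ee_rot: [-3.141, 0.001, 0.728]
force: [0.0, 0.1, 0.0]
grip_width: 1.001
```

```bash
python3 - <<'E'
from h import *
d=save('wrist','w1'); s=readout.sense(); print(s['tcp_pos'],s['ee_rot'],d['pose'].round(3).tolist())
W=pts(d)
X,Y,Z=W[...,0],W[...,1],W[...,2]
m=(X>.34)&(X<.54)&(Y>-.05)&(Y<.14)&(abs(Z-.151)<.006)
r=cv2.minAreaRect(W[m][:,:2].astype(np.float32));print('bat',m.sum(),r,np.median(Z[m]))
hsv=cv2.cvtColor(d['img'],cv2.COLOR_RGB2HSV)
m=(X>.38)&(X<.68)&(Y>-.2)&(Y<.12)&(abs(Z-.014)<.004)&(hsv[...,1]>40)&(hsv[...,2]>150)
r=cv2.minAreaRect(W[m][:,:2].astype(np.float32));print('crad',m.sum(),r,cv2.boxPoints(r).round(4).tolist())
E
```

```text
[0.42619081 0.03986381 0.37903683] [-3.14149711e+00  1.03917200e-03  7.26293983e-01] [[0.665, -0.712, -0.226, 0.484], [-0.747, -0.634, -0.202, 0.091], [0.0, 0.303, -0.953, 0.514], [0.0, 0.0, 0.0, 1.0]]
bat 3394 ((0.42444920539855957, 0.04364977777004242), (0.09434598684310913, 0.06439806520938873), 41.137489318847656) 0.15155548431058913
crad 7863 ((0.5244047045707703, -0.04984675347805023), (0.171184703707695, 0.18692101538181305), 41.32072830200195) [[0.3984000086784363, -0.03620000183582306], [0.5217999815940857, -0.17659999430179596], [0.6503999829292297, -0.06350000202655792], [0.5270000100135803, 0.07689999788999557]]
```

View pics/w1.png

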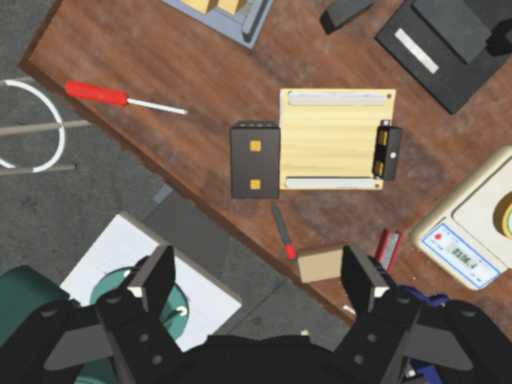

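>>> carry_out --pt "-0.1 0 -4 0 0" --pt "-0.1 0 -8 0 0" --pt "-0.1 0 -12 0 0" --pt "-0.1 0 -15 0 0" --pt "-0.1 0 -18 0 0" --pt "-0.1 0 -20 0 0" --pt "-0.1 0 -22 0 0" --pt "-0.1 0 -24 0 0" --pt "-0.1 0 -26 0 0" --pt "-0.1 0 -27.3 0 0" --pt "-0.1 0 -27.3 0 0" --pt "-0.1 0 -27.3 0 0" --newtons 20

```text
clock: 2.87
tcp_pos: [0.4248, 0.0391, 0.106]
ee_rot: [-3.141, 0.001, 0.724]
force: [0.4, 0.1, -0.0]
grip_width: 1.0
```

```bash
python3 - <<'E'
from h import *
d=save('side','s2'); d=d['img']; cv2.imwrite('pics/s2c.png',cv2.resize(cv2.cvtColor(d,4)[90:290,170:400],None,fx=3,fy=3))
d=save('wrist','w2')
E
```

```text
(no output)
```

View pics/s2c.png

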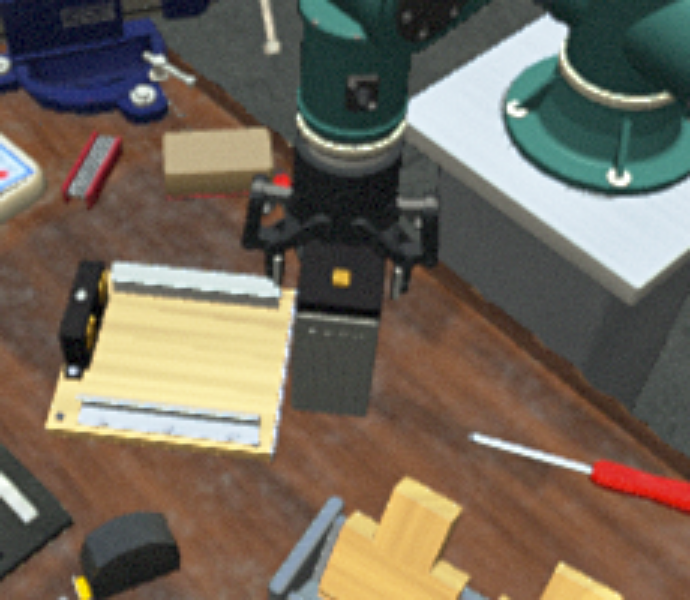

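View pics/w2.png

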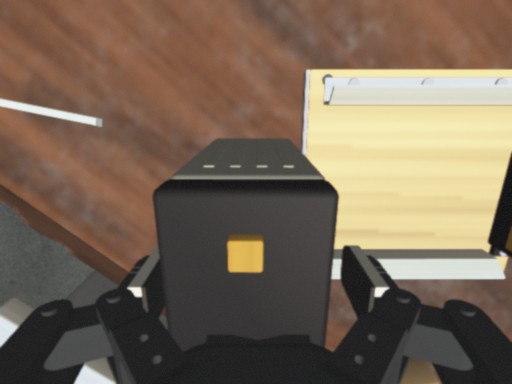

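>>> carry_out --pt "0 0 0 0 0.2" --pt "0 0 0 0 0.4" --pt "0 0 0 0 0.4" --pt "0 0 0 0 0.4" --pt "0 0 0 0 0.4" --pt "0 0 0 0 0.4"

```text
clock: 3.47
tcp_pos: [0.4256, 0.0408, 0.1079]
ee_rot: [-3.141, -0.002, 0.726]
force: [-2.8, 3.0, 5.9]
grip_width: 0.76
```

```bash
python3 - <<'E'
from h import *
s=readout.sense(); print(s['tcp_pos'],s['force'],s['grip_width'])
d=save('side','s3'); d=d['img']; cv2.imwrite('pics/s3c.png',cv2.resize(cv2.cvtColor(d,4)[90:290,170:400],None,fx=3,fy=3))
E
```

```text
[0.42560131 0.04081328 0.10787616] [-2.84160465  3.01019145  5.91999731] 0.7603997320647288
```

View pics/s3c.png

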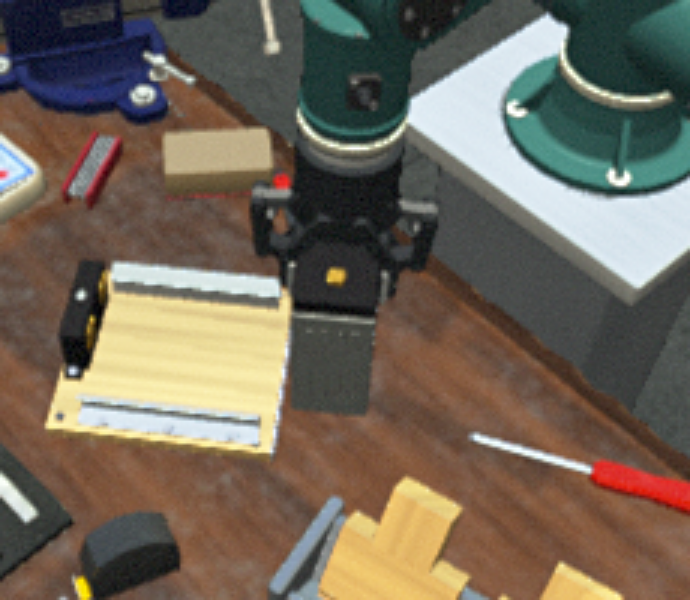

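>>> carry_out --pt "0.13 -0.15 0 0 0.4" --pt "0.26 -0.3 0 0 0.4" --pt "0.4 -0.45 0 0 0.4" --pt "0.53 -0.6 0 0 0.4" --pt "0.6 -0.68 0 0 0.4" --pt "0.66 -0.75 0 0 0.4" --pt "0.66 -0.75 0 0 0.4" --pt "0.66 -0.75 0 0 0.4"

```text
clock: 4.18
tcp_pos: [0.4309, 0.0353, 0.1081]
ee_rot: [-3.136, -0.002, 0.727]
force: [-6.2, 7.7, 10.2]
grip_width: 0.762
```

```bash
python3 - <<'E'
from h import *
s=readout.sense(); print(s['tcp_pos'],s['force'],s['grip_width'])
d=save('side','s4'); d=d['img']; cv2.imwrite('pics/s4c.png',cv2.resize(cv2.cvtColor(d,4)[90:290,170:400],None,fx=3,fy=3))
E
```

```text
[0.43091289 0.03527311 0.10805646] [-6.16770999  7.7161637  10.19053683] 0.7617502325270162
```

View pics/s4c.png

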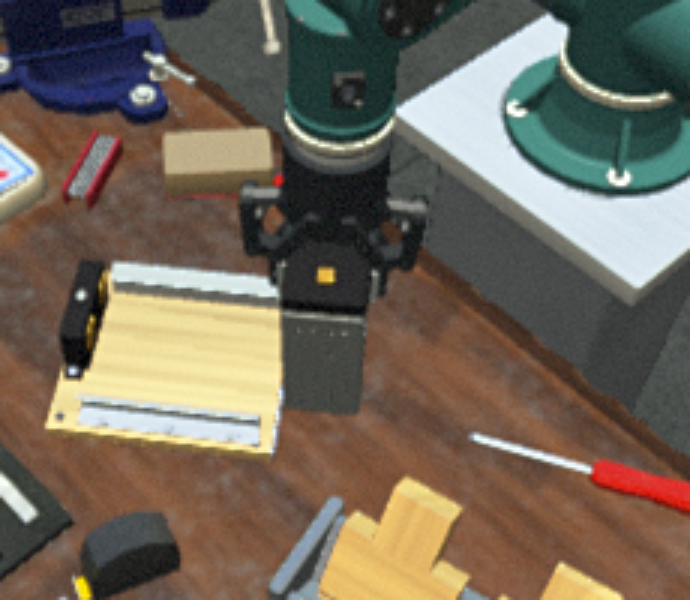

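>>> carry_out --pt "0.13 -0.15 0 0 0.4" --pt "0.26 -0.3 0 0 0.4" --pt "0.26 -0.3 0 0 0.4" --pt "0.26 -0.3 0 0 0.4"

```text
clock: 4.57
tcp_pos: [0.4317, 0.0344, 0.1083]
ee_rot: [-3.129, -0.002, 0.727]
force: [-12.1, 12.0, 16.1]
grip_width: 0.764
```

>>> carry_out --pt "0 0 0 0 0" --pt "0 0 0 0 0" --pt "0 0 0 0 0" --pt "0 0 3 0 0" --pt "0 0 7 0 0" --pt "0 0 11 0 0" --pt "0 0 11 7 0.5" --pt "-1 1.1 11 14 0.5" --pt "-2 2.3 11 21 0.5" --pt "-3 3.4 11 28 0.5" --pt "-4 4.5 11 35 0.5" --pt "-5 5.7 11 42 0.5"

```text
clock: 5.57
tcp_pos: [0.3848, 0.0863, 0.2166]
ee_rot: [3.14, 0.001, 1.464]
force: [-0.2, -0.3, 0.2]
grip_width: 0.501
```

>>> carry_out --pt "0 0 0 7 0.5" --pt "0 0 0 14 0.5" --pt "0 0 0 21 0.5" --pt "0 0 0 28 0.5" --pt "0 0 0 35 0.5" --pt "0 0 0 42 0.5" --pt "0 0 0 48 0.5" --pt "0 0 -3 48 0.5" --pt "0 0 -6 48 0.5" --pt "0 0 -8.5 48 0.5" --pt "0 0 -8.5 48 0.5" --pt "0 0 -8.5 48 0.5"

```text
clock: 6.57
tcp_pos: [0.3841, 0.0861, 0.1306]
ee_rot: [-3.139, -0.001, 2.296]
force: [0.3, 0.1, -0.3]
grip_width: 0.5
```

```bash
python3 - <<'E'
from h import *
s=readout.sense(); print(s['tcp_pos'],s['ee_rot'],s['force'],s['grip_width'])
d=save('side','s5'); d=d['img']; cv2.imwrite('pics/s5c.png',cv2.resize(cv2.cvtColor(d,4)[90:290,170:400],None,fx=3,fy=3))
E
```

```text
[0.38409555 0.08611503 0.13055209] [-3.13930285e+00 -8.03658714e-04  2.29642835e+00] [ 0.32971933  0.14360489 -0.32264568] 0.4999261625003734
```

View pics/s5c.png

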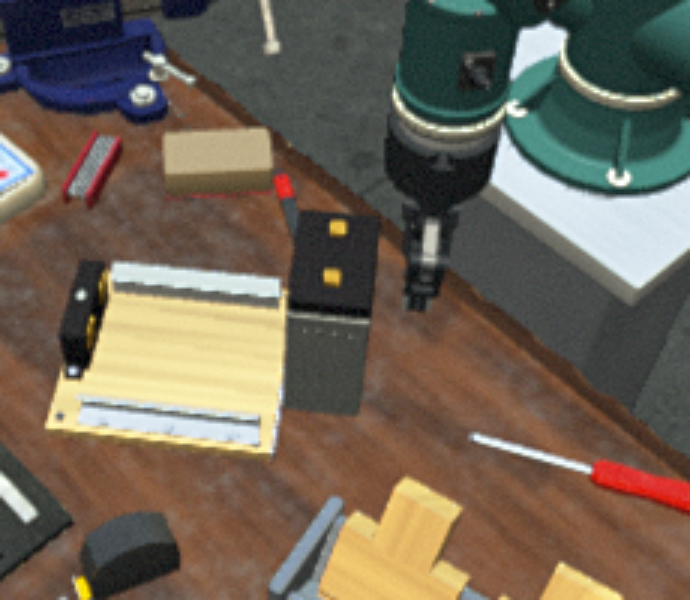

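>>> carry_out --pt "0.66 -0.75 0 0 0.5" --pt "1.32 -1.5 0 0 0.5" --pt "1.65 -1.88 0 0 0.5" --pt "1.98 -2.25 0 0 0.5" --pt "2.31 -2.63 0 0 0.5" --pt "2.64 -3.0 0 0 0.5" --pt "2.97 -3.38 0 0 0.5" --pt "3.3 -3.75 0 0 0.5" --pt "3.63 -4.13 0 0 0.5" --pt "3.96 -4.5 0 0 0.5"

```text
clock: 7.45
tcp_pos: [0.4247, 0.041, 0.1313]
ee_rot: [-3.141, 0.001, 2.297]
force: [-0.7, 0.1, 1.9]
grip_width: 0.502
```

```bash
python3 - <<'E'
from h import *
s=readout.sense(); print(s['tcp_pos'],s['ee_rot'],s['force'],s['grip_width'])
d=save('side','s6'); d=d['img']; cv2.imwrite('pics/s6c.png',cv2.resize(cv2.cvtColor(d,4)[90:290,170:400],None,fx=3,fy=3))
E
```

```text
[0.42466711 0.04095436 0.1312621 ] [-3.14149819e+00  8.27768643e-04  2.29684028e+00] [-0.72509969  0.08488004  1.88215213] 0.5020470355641213
```

View pics/s6c.png

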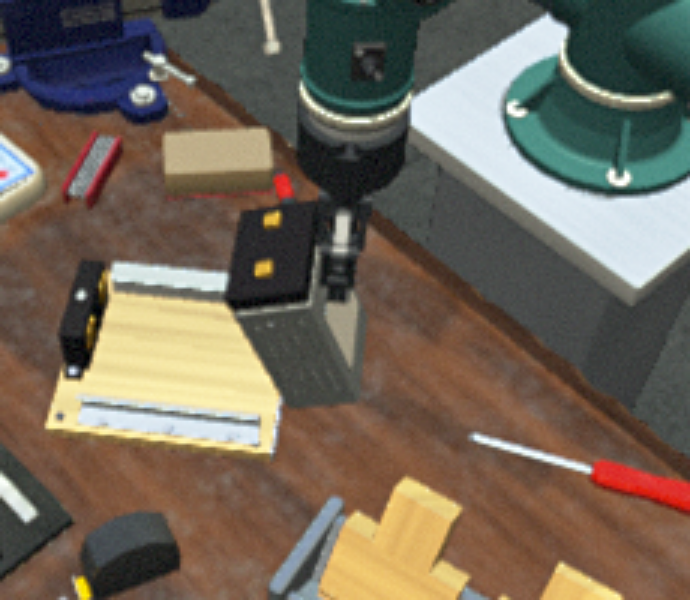

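>>> carry_out --pt "0.33 -0.38 0 0 0.5" --pt "0.66 -0.75 0 0 0.5" --pt "1.0 -1.13 0 0 0.5" --pt "1.32 -1.5 0 0 0.5" --pt "1.32 -1.5 0 0 0.5" --pt "1.32 -1.5 0 0 0.5"

```text
clock: 8.0
tcp_pos: [0.4375, 0.0263, 0.1311]
ee_rot: [-3.141, -0.0, 2.296]
force: [0.4, 0.0, -0.0]
grip_width: 0.498
```

```bash
python3 - <<'E'
from h import *
s=readout.sense(); print(s['tcp_pos'],s['ee_rot'],s['force'],s['grip_width'])
d=save('side','s7'); d=d['img']; cv2.imwrite('pics/s7c.png',cv2.resize(cv2.cvtColor(d,4)[90:290,170:400],None,fx=3,fy=3))
E
```

```text
[0.43747446 0.02629617 0.13113797] [-3.14133781e+00 -2.19984632e-04  2.29622905e+00] [ 0.35666275  0.02455097 -0.04357647] 0.49777360962480527
```

View pics/s7c.png

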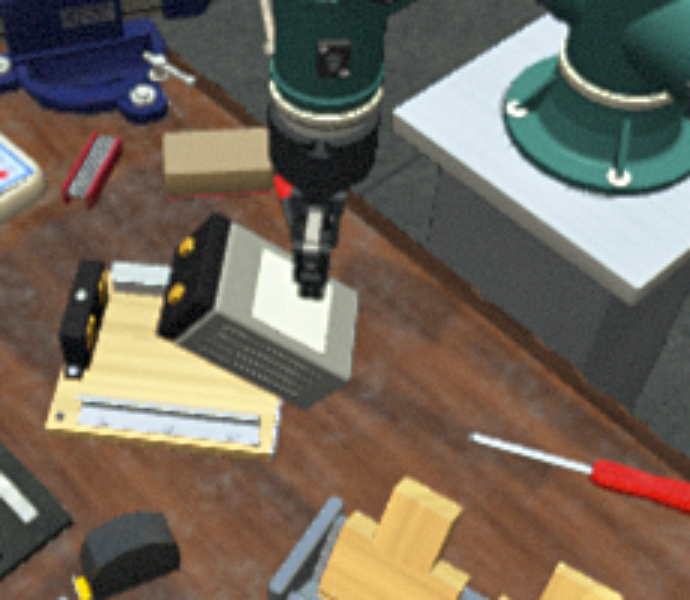

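>>> carry_out --pt "0 0 1 0 0.5" --pt "-1.3 1.5 1 0 0.5" --pt "-2.6 3.0 1 0 0.5" --pt "-4 4.5 1 0 0.5" --pt "-5.3 6 1 0 0.5" --pt "-5.3 6 1 0 0.5"

```text
clock: 8.55
tcp_pos: [0.3826, 0.0886, 0.1421]
ee_rot: [3.141, -0.001, 2.3]
force: [0.3, 0.5, -0.2]
grip_width: 0.501
```

```bash
cat >> h.py <<'E'
ux=np.array([.6602,-.7511]);uy=np.array([.7511,.6602]);O=np.array([.4625,.0217])
def cr(p): p=np.asarray(p)[...,:2]-O; return np.stack([p@ux,p@uy],-1)
def bat(W,z=.079,tol=.005):
    C=cr(W); m=(abs(W[...,2]-z)<tol)&(C[...,0]>-.05)&(C[...,0]<.17)&(abs(C[...,1])<.08)
    r=cv2.minAreaRect(C[m].astype(np.float32)); return m.sum(),np.median(W[...,2][m]),r,np.percentile(C[m],[1,99],axis=0)
E
python3 - <<'E'
from h import *
s=readout.sense(); print(s['tcp_pos'],cr(s['tcp_pos']),s['force'])
d=save('side','s8'); print('side',bat(pts(d)))
img=d['img']; cv2.imwrite('pics/s8c.png',cv2.resize(cv2.cvtColor(img,4)[90:290,170:400],None,fx=3,fy=3))
d=save('wrist','w8'); print('wrist',bat(pts(d)))
d=save('scene','c8'); print('scene',bat(pts(d)))
E
```

```text
[0.38263033 0.08859677 0.14207834] [-0.10297612 -0.01582487] [ 0.25285684  0.52321311 -0.21841647]
side (np.int64(1883), np.float64(0.08023327941740377), ((0.038442760705947876, -0.010140035301446915), (0.15061666071414948, 0.096884585916996), 0.04748663306236267), array([[-0.03544992, -0.05474354],
       [ 0.11190404,  0.036993  ]]))
wrist (np.int64(5168), np.float64(0.07964395798326501), ((-0.01053500548005104, -0.01565573737025261), (0.056465331465005875, 0.0870027095079422), 0.12828128039836884), array([[-0.03800141, -0.0558789 ],
       [ 0.01415931,  0.02537391]]))
scene (np.int64(399), np.float64(0.0799055913617992), ((0.03605923801660538, -0.014509059488773346), (0.09007566422224045, 0.1577610820531845), 89.90449523925781), array([[-0.03947656, -0.05926003],
       [ 0.11080237,  0.027223  ]]))
```

View pics/s8c.png

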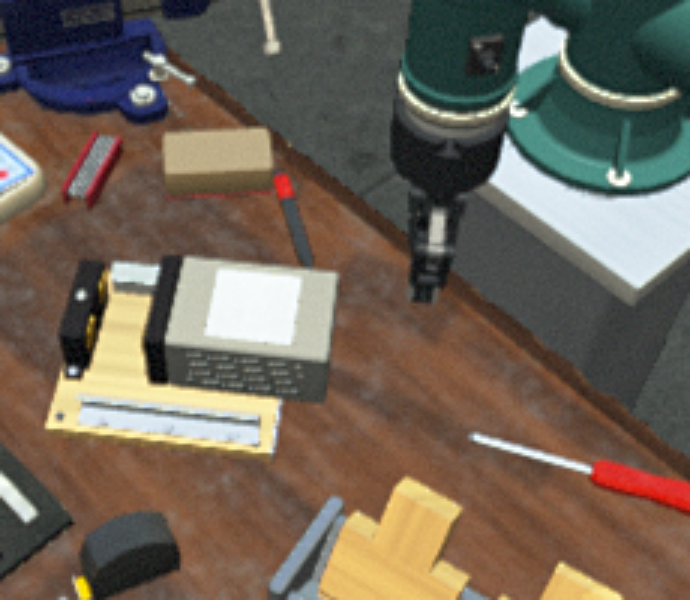

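View pics/w8.png

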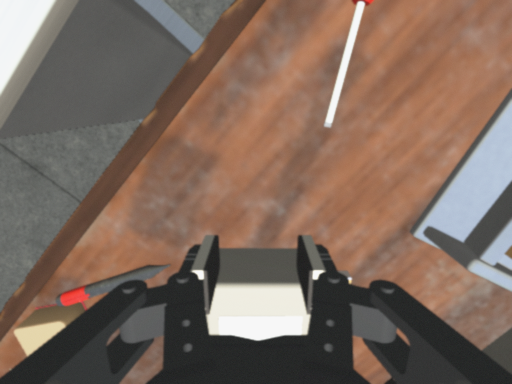

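>>> carry_out --pt "0 0 -3.5 0 0.5" --pt "0 0 -7 0 0.5" --pt "0 0 -9.4 0 0.5" --pt "0 0 -9.4 0 0.5" --pt "0.8 -0.9 -9.4 0 0.5" --pt "1.6 -1.8 -9.4 0 0.5" --pt "2.4 -2.7 -9.4 0 0.5" --pt "3.0 -3.4 -9.4 0 0.5" --pt "3.6 -4.1 -9.4 0 0.5" --pt "4.2 -4.8 -9.4 0 0.5" --pt "4.8 -5.5 -9.4 0 0.5" --pt "5.3 -6.0 -9.4 0 0.5"

```text
clock: 9.7
tcp_pos: [0.4376, 0.0269, 0.0485]
ee_rot: [3.14, -0.003, 2.296]
force: [-5.5, 5.3, 6.4]
grip_width: 0.493
```

```bash
python3 - <<'E'
from h import *
s=readout.sense(); print(s['tcp_pos'],cr(s['tcp_pos']),s['force'])
d=save('side','s9'); print('side',bat(pts(d)))
img=d['img']; cv2.imwrite('pics/s9c.png',cv2.resize(cv2.cvtColor(img,4)[90:290,170:400],None,fx=3,fy=3))
E
```

```text
[0.43763105 0.02694074 0.04853113] [-0.0203548  -0.01521913] [-5.51604368  5.29768699  6.43684995]
side (np.int64(1768), np.float64(0.08023611669968428), ((0.05737181752920151, -0.011125564575195312), (0.17116977274417877, 0.09819604456424713), 0.7050431370735168), array([[-0.00168589, -0.05548472],
       [ 0.14100124,  0.03640794]]))
```

View pics/s9c.png

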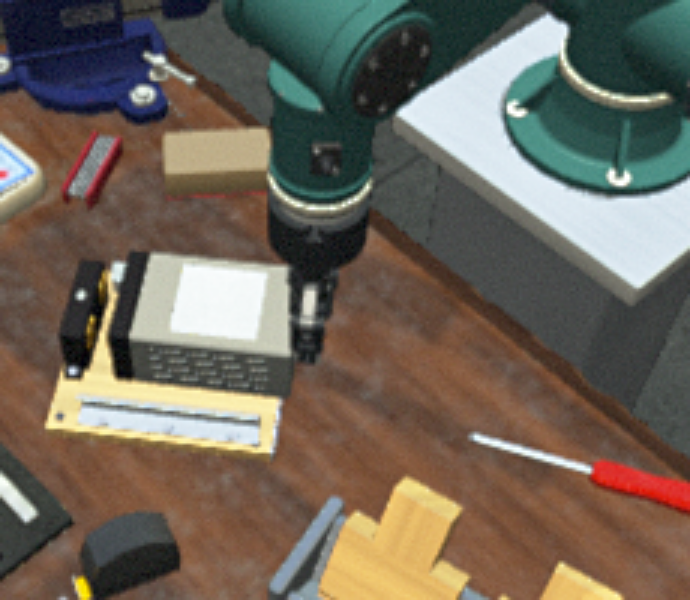

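>>> carry_out --pt "0.26 -0.3 0 0 0.5" --pt "0.5 -0.55 0 0 0.5" --pt "0.7 -0.8 0 0 0.5" --pt "0.85 -0.95 0 0 0.5" --pt "0.85 -0.95 0 0 0.5"

```text
clock: 10.17
tcp_pos: [0.4459, 0.0176, 0.0482]
ee_rot: [3.141, -0.002, 2.296]
force: [-3.4, 4.0, 4.1]
grip_width: 0.501
```

>>> carry_out --pt "0.13 -0.15 0 0 0.5" --pt "0.2 -0.23 0 0 0.5" --pt "0.2 -0.23 0 0 0.5"

```text
clock: 10.42
tcp_pos: [0.4467, 0.0167, 0.0481]
ee_rot: [3.141, -0.006, 2.297]
force: [-7.1, 7.9, 7.5]
grip_width: 0.502
```

```bash
python3 - <<'E'
from h import *
s=readout.sense(); print(s['tcp_pos'],cr(s['tcp_pos']),s['force'])
d=save('side','s10'); print('side',bat(pts(d)))
img=d['img']; cv2.imwrite('pics/s10c.png',cv2.resize(cv2.cvtColor(img,4)[120:260,170:330],None,fx=5,fy=5)[:600])
E
```

```text
[0.44667012 0.01666176 0.04812962] [-0.00666666 -0.01521607] [-7.13842204  7.90901715  7.47162068]
side (np.int64(1749), np.float64(0.08022227779266855), ((0.08278465270996094, -0.009593356400728226), (0.1500973254442215, 0.09853027015924454), 1.7383939027786255), array([[ 0.01328407, -0.05531871],
       [ 0.15486523,  0.03672839]]))
```

View pics/s10c.png

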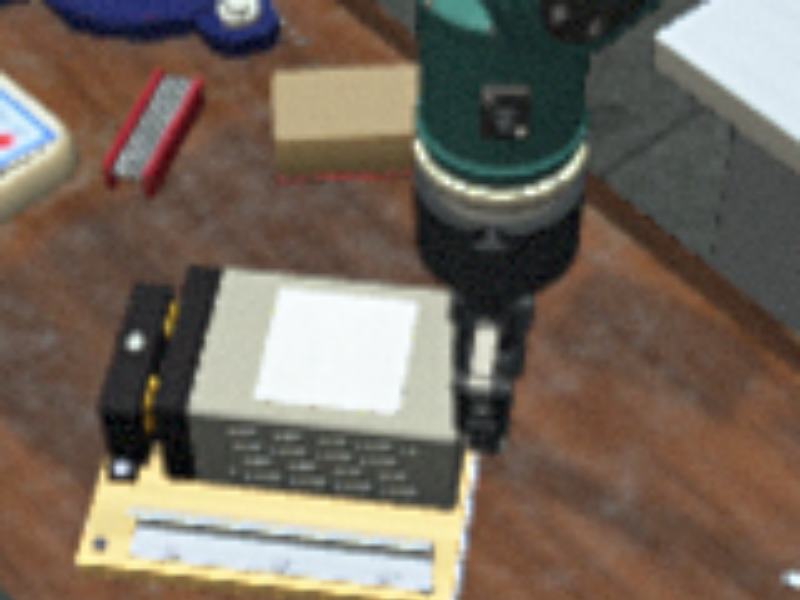

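>>> carry_out --pt "0.13 -0.15 0 0 0.5" --pt "0.26 -0.3 0 0 0.5" --pt "0.26 -0.3 0 0 0.5" --pt "0.26 -0.3 0 0 0.5"

```text
clock: 10.8
tcp_pos: [0.4466, 0.0167, 0.0482]
ee_rot: [3.141, -0.015, 2.297]
force: [-15.1, 17.3, 13.7]
grip_width: 0.502
```

>>> carry_out --pt "-1 1.1 0 0 0.5" --pt "-2.5 2.8 0 0 0.5" --pt "-4 4.5 2 0 0.5" --pt "-4 4.5 6 0 0.5" --pt "-4 4.5 10 0 0.5" --pt "-3 6 14 0 0.5" --pt "-1 9 18 -7 0" --pt "1 12 18 -14 0" --pt "3 15 18 -21 0" --pt "4 17 18 -26 0" --pt "4 18 18 -26 0" --pt "4 18 18 -26 0"

```text
clock: 11.8
tcp_pos: [0.4907, 0.1931, 0.227]
ee_rot: [-3.141, 0.0, 1.847]
force: [-0.7, -0.6, -0.1]
grip_width: 0.997
```

```bash
python3 - <<'E'
from h import *
s=readout.sense(); print(s['tcp_pos'],s['ee_rot'],s['force'])
d=save('side','s11'); print('side',bat(pts(d)))
W=pts(d);C=cr(W);hsv=cv2.cvtColor(d['img'],cv2.COLOR_RGB2HSV)
img=d['img']; cv2.imwrite('pics/s11c.png',cv2.resize(cv2.cvtColor(img,4)[120:260,170:330],None,fx=5,fy=5)[:600])
m=(abs(W[...,2]-.014)<.004)&(abs(C[...,0]-.08)<.11)&(abs(C[...,1])<.1)&(hsv[...,1]>40)&(hsv[...,2]>150)
print('ply ext',np.percentile(C[m],[1,99],axis=0))
d=save('wrist','w11');print('wrist',bat(pts(d)))
d=save('scene','c11');print('scene',bat(pts(d)))
E
```

```text
[0.49068835 0.19312334 0.22699245] [-3.14104292e+00  7.62627315e-05  1.84716659e+00] [-0.66027347 -0.56706    -0.11251957]
side (np.int64(1854), np.float64(0.08010386749014908), ((0.08129801601171494, -0.009863104671239853), (0.15067832171916962, 0.09590231627225876), 0.3276480436325073), array([[ 0.00720369, -0.05485325],
       [ 0.1546802 ,  0.03668376]]))
ply ext [[ 0.00293661 -0.07026859]
 [ 0.1882885   0.08767313]]
wrist (np.int64(2230), np.float64(0.07964569569006796), ((0.0357002317905426, -0.009031780064105988), (0.08510927855968475, 0.06357905268669128), 89.8193588256836), array([[ 0.00473008, -0.04810237],
       [ 0.05861838,  0.03307525]]))
scene (np.int64(952), np.float64(0.08026285045551024), ((0.07963567972183228, -0.01273634284734726), (0.1598566770553589, 0.09389743208885193), 0.26789432764053345), array([[ 0.00331063, -0.05903286],
       [ 0.15488205,  0.03270738]]))
```

View pics/s11c.png

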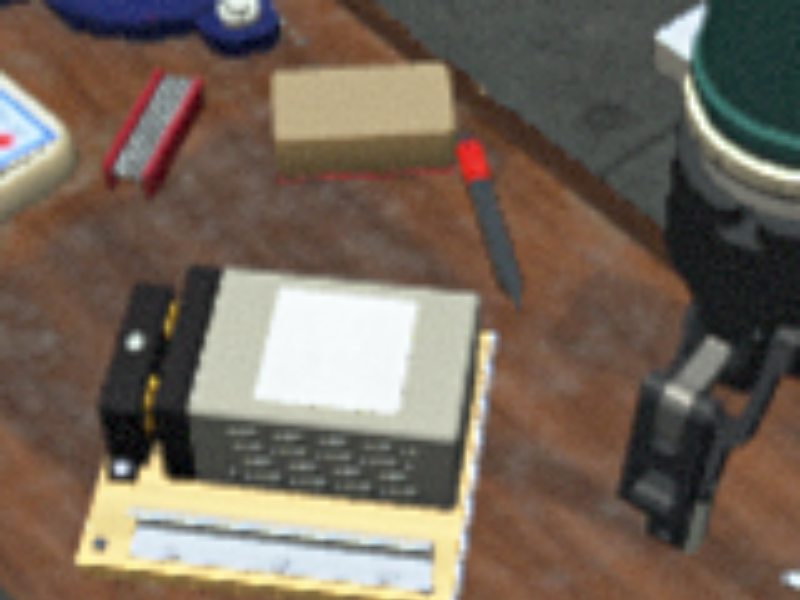

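View pics/w11.png

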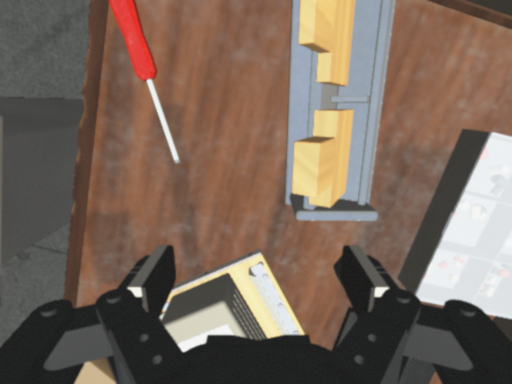

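```bash
cat > sp.py <<'E'
from h import *
def an(f):
    d=load(f);W=pts(d);hsv=cv2.cvtColor(d['img'],cv2.COLOR_RGB2HSV);X,Y,Z=W[...,0],W[...,1],W[...,2]
    m=((hsv[...,0]>10)&(hsv[...,0]<30)&(hsv[...,1]>70)&(hsv[...,2]>120)&(X>.4)&(X<.65)&(Y>.15)&(Y<.45)&(Z>.02))
    n=np.array([.834,.231,.5]);n/=np.linalg.norm(n);h=n[:2]/np.linalg.norm(n[:2]);zb=np.array([-h[0]*.5,-h[1]*.5,.866]);yb=np.cross(zb,n)
    for lo,hi in ((.17,.285),(.285,.42)):
        Q=W[m&(Y>lo)&(Y<hi)]
        if len(Q)<100: continue
        a=np.stack([Q@n,Q@yb,Q@zb],1)
        hist,e=np.histogram(a[:,0],bins=np.arange(.52,.58,.002)); 
        print(f,lo,'n-hist',[(round(x,3),int(k)) for x,k in zip(e,hist) if k>8])
        zt=np.percentile(a[:,2],99.5); tab=a[a[:,2]>zt-.035]
        print('  ztop',zt.round(4),'tab y',np.percentile(tab[:,1],[2,98]).round(4),'tab n',np.percentile(tab[:,0],[2,98]).round(4),'board y',np.percentile(a[:,1],[1,99]).round(4), 'zmin',np.percentile(a[:,2],.5).round(4))
        endf=a[a[:,2]>zt-.002]; print('  end face n',np.percentile(endf[:,0],[3,97]).round(4),len(endf))
        nc=np.percentile(a[:,0],98); 
        for t in (.022,.012):
            c=(nc-t/2)*n+tab[:,1].mean()*0*yb+np.percentile(tab[:,1],[2,98]).mean()*yb+(zt-.0225)*zb; print('  t',t,'tab mid',c.round(4))
    print('h ang',np.degrees(np.arctan2(h[1],h[0])))
E
python3 - <<'E'
from sp import *
an('side0');an('s11');an('w11')
import cv2
im=cv2.imread('pics/w11.png')[0:230,260:400]; cv2.imwrite('pics/w11c.png',cv2.resize(im,None,fx=2.6,fy=2.6,interpolation=2))
E
```

```text
side0 0.17 n-hist [(np.float64(0.546), 13), (np.float64(0.548), 22), (np.float64(0.55), 28), (np.float64(0.552), 23), (np.float64(0.554), 24), (np.float64(0.556), 36), (np.float64(0.558), 23), (np.float64(0.56), 70), (np.float64(0.562), 47), (np.float64(0.564), 90), (np.float64(0.566), 739), (np.float64(0.568), 645), (np.float64(0.57), 45)]
  ztop -0.1606 tab y [0.0591 0.1016] tab n [0.5489 0.57  ] board y [0.0361 0.1245] zmin -0.2759
  end face n [0.548  0.5693] 120
  t 0.022 tab mid [0.5333 0.2311 0.1211]
  t 0.012 tab mid [0.5375 0.2322 0.1236]
side0 0.285 n-hist [(np.float64(0.546), 21), (np.float64(0.548), 24), (np.float64(0.55), 24), (np.float64(0.552), 43), (np.float64(0.554), 110), (np.float64(0.556), 826), (np.float64(0.558), 833), (np.float64(0.56), 77)]
  ztop -0.1612 tab y [0.1725 0.2144] tab n [0.5479 0.5603] board y [0.1491 0.237 ] zmin -0.2753
  end face n [0.5467 0.5593] 85
  t 0.022 tab mid [0.4953 0.338  0.1158]
  t 0.012 tab mid [0.4995 0.3391 0.1183]
h ang 15.481583055398962
s11 0.17 n-hist [(np.float64(0.546), 14), (np.float64(0.548), 20), (np.float64(0.55), 24),
[... 1164 characters left out ...]
 (np.float64(0.56), 227), (np.float64(0.562), 279), (np.float64(0.564), 2205)]
  ztop -0.1597 tab y [0.0593 0.1016] tab n [0.5451 0.5656] board y [0.0355 0.1238] zmin -0.2641
  end face n [0.5451 0.565 ] 1109
  t 0.022 tab mid [0.5291 0.23   0.1196]
  t 0.012 tab mid [0.5333 0.2312 0.1221]
w11 0.285 n-hist [(np.float64(0.544), 157), (np.float64(0.546), 212), (np.float64(0.548), 207), (np.float64(0.55), 218), (np.float64(0.552), 241), (np.float64(0.554), 2657)]
  ztop -0.1599 tab y [0.1711 0.2012] tab n [0.5449 0.5558] board y [0.1481 0.2179] zmin -0.2688
  end face n [0.5447 0.5551] 547
  t 0.022 tab mid [0.4928 0.3296 0.1145]
  t 0.012 tab mid [0.497  0.3308 0.117 ]
h ang 15.481583055398962
```

View pics/w11c.png

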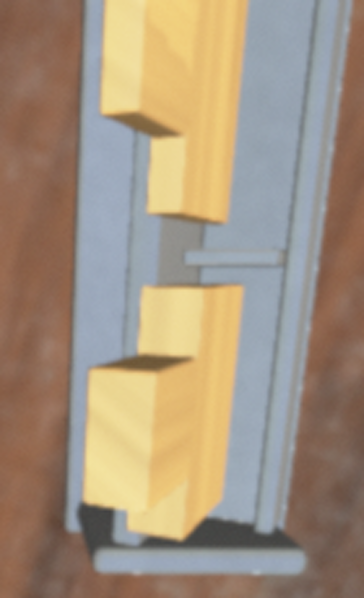

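>>> carry_out --pt "2 2 0 -0.3 0" --pt "3.9 3.7 0 -0.3 0" --pt "3.9 3.7 -3 -0.3 0" --pt "3.9 3.7 -6 -0.3 0" --pt "3.9 3.7 -6 -0.3 0" --pt "3.9 3.7 -6 -0.3 0"

```text
clock: 12.45
tcp_pos: [0.528, 0.227, 0.1656]
ee_rot: [-3.137, 0.001, 1.837]
force: [0.4, -0.0, -0.1]
grip_width: 0.999
```

```bash
python3 - <<'E'
from h import *
s=readout.sense(); print(s['tcp_pos'],s['ee_rot'],s['force'],s['grip_width'])
d=save('side','s12'); img=d['img']; cv2.imwrite('pics/s12c.png',cv2.resize(cv2.cvtColor(img,4)[210:370,220:410],None,fx=3.7,fy=3.7))
save('wrist','w12')
E
```

```text
[0.52798983 0.22702844 0.16558268] [-3.13657265e+00  6.58279600e-04  1.83671412e+00] [ 0.44804587 -0.02439654 -0.10473027] 0.9987578254339737
```

View pics/s12c.png

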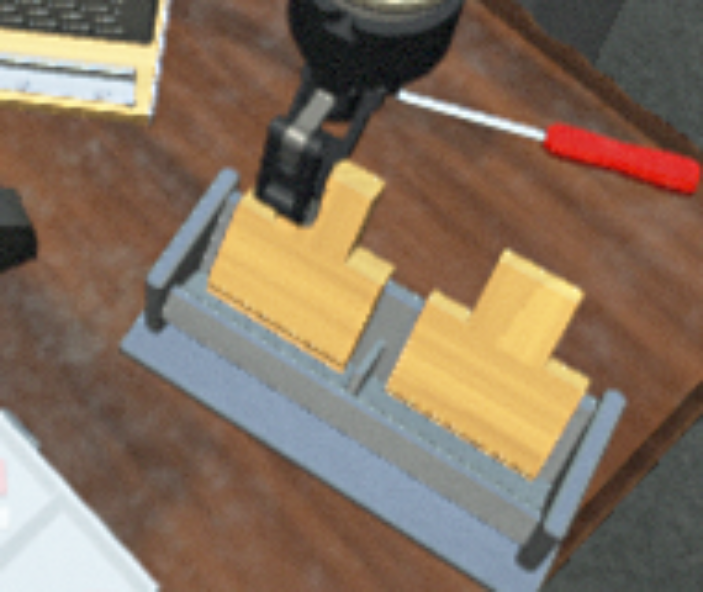

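View pics/w12.png

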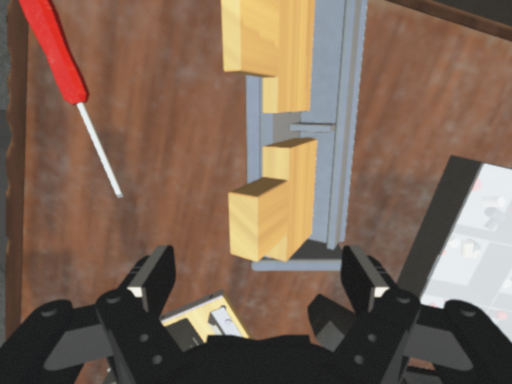

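>>> carry_out --pt "0.2 0.35 0 0 0" --pt "0.2 0.35 -2 0 0" --pt "0.2 0.35 -4 0 0" --pt "0.2 0.35 -4.7 0 0" --pt "0.2 0.35 -4.7 0 0.2" --pt "0.2 0.35 -4.7 0 0.35" --pt "0.2 0.35 -4.7 0 0.35" --pt "0.2 0.35 -4.7 0 0.35" --newtons 25

```text
clock: 13.22
tcp_pos: [0.5325, 0.2326, 0.1223]
ee_rot: [3.138, -0.0, 1.838]
force: [0.0, -0.2, 0.0]
grip_width: 0.645
```

```bash
python3 - <<'E'
from h import *
s=readout.sense(); print(s['tcp_pos'],s['ee_rot'],s['force'],s['grip_width'])
d=save('side','s13'); img=d['img']; cv2.imwrite('pics/s13c.png',cv2.resize(cv2.cvtColor(img,4)[210:370,220:410],None,fx=3.7,fy=3.7))
E
```

```text
[0.53250399 0.23264615 0.1223023 ] [ 3.13818102e+00 -1.70234117e-04  1.83784407e+00] [ 0.04313456 -0.18788392  0.04572113] 0.6450924058184563
```

View pics/s13c.png

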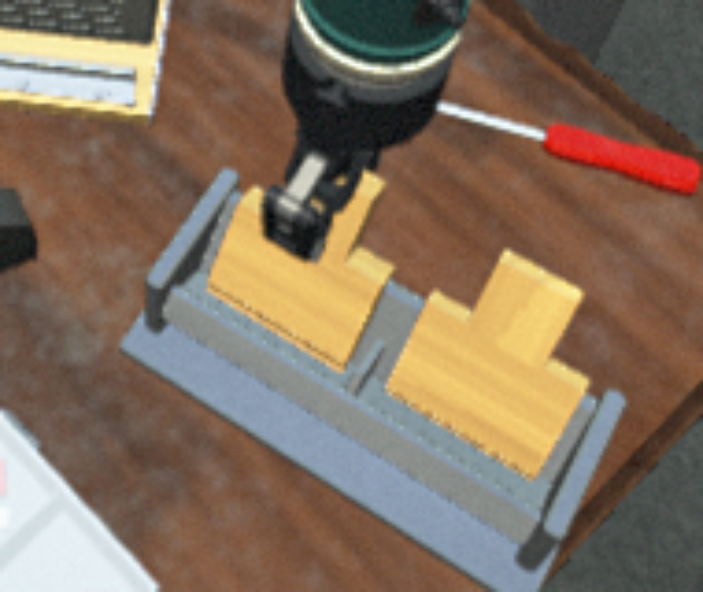

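>>> carry_out --pt "0.58 0.16 0 0 0.35" --pt "1.16 0.32 0 0 0.35" --pt "1.73 0.48 0 0 0.35" --pt "2.3 0.64 0 0 0.35" --pt "2.9 0.8 0 0 0.35" --pt "2.9 0.8 0 0 0.35"

```text
clock: 13.77
tcp_pos: [0.5618, 0.2405, 0.1201]
ee_rot: [3.141, 0.0, 1.838]
force: [-0.3, -0.3, 0.0]
grip_width: 0.652
```

```bash
python3 - <<'E'
from h import *
s=readout.sense(); print(s['tcp_pos'],s['ee_rot'],s['force'],s['grip_width'])
d=save('side','s14'); img=d['img']; cv2.imwrite('pics/s14c.png',cv2.resize(cv2.cvtColor(img,4)[210:370,220:410],None,fx=3.7,fy=3.7))
E
```

```text
[0.56181319 0.24054627 0.12007327] [3.14085345e+00 5.43496100e-05 1.83758533e+00] [-0.26959264 -0.29923982  0.03403892] 0.6519806752920966
```

View pics/s14c.png

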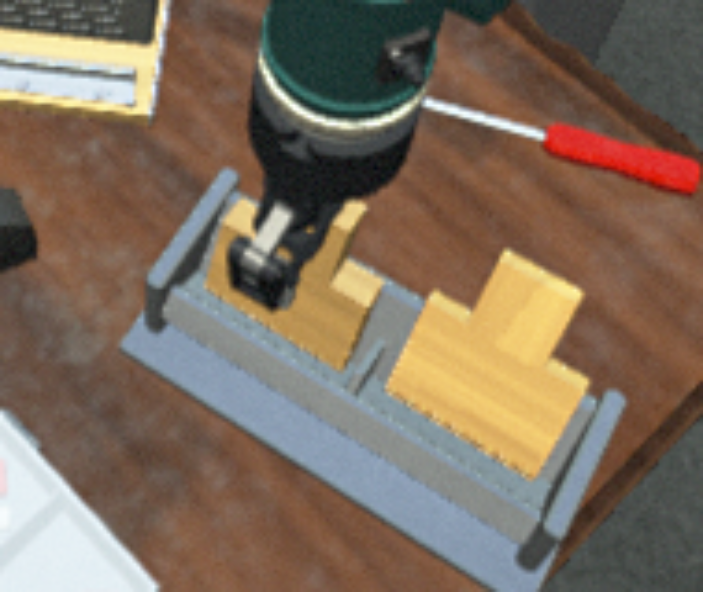

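>>> carry_out --pt "0.5 0.13 0.1 0 0.35" --pt "1.0 0.26 0.2 0 0.38" --pt "1.4 0.38 0.2 0 0.45" --pt "1.4 0.38 0.2 0 0.55" --pt "1.4 0.38 0.2 0 0.6" --pt "1.4 0.38 0.2 0 0.6"

```text
clock: 14.32
tcp_pos: [0.5744, 0.2441, 0.1223]
ee_rot: [-3.141, 0.0, 1.838]
force: [-0.3, -0.2, -0.3]
grip_width: 0.4
```

```bash
python3 - <<'E'
from h import *
s=readout.sense(); print(s['tcp_pos'],s['ee_rot'],s['force'],s['grip_width'])
d=save('side','s15'); img=d['img']; cv2.imwrite('pics/s15c.png',cv2.resize(cv2.cvtColor(img,4)[210:370,220:410],None,fx=3.7,fy=3.7))
E
```

```text
[0.57440254 0.24406842 0.12227368] [-3.14140826e+00  3.94535020e-05  1.83783901e+00] [-0.28997353 -0.24132936 -0.31986897] 0.39964161025726136
```

View pics/s15c.png

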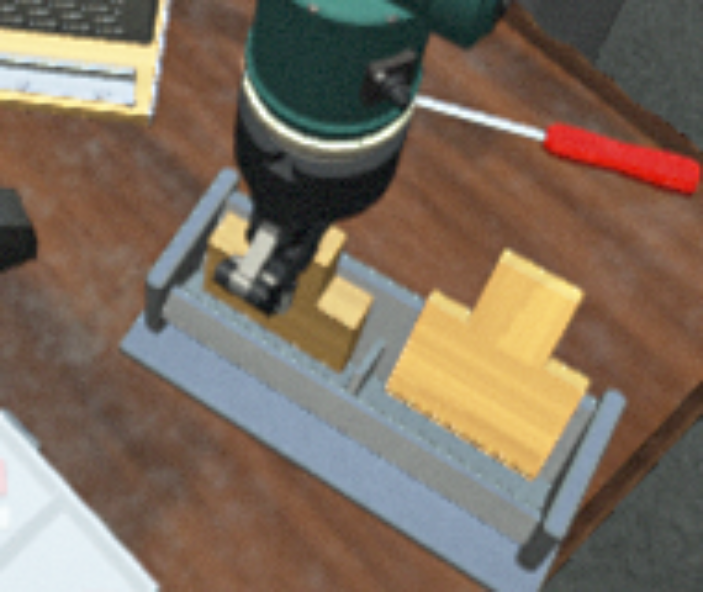

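Nearly upright, between the pads. Close with 40 N.

>>> carry_out --pt "0 0 0 0 0.75" --pt "0 0 0 0 0.9" --pt "0 0 0 0 0.9" --pt "0 0 0 0 0.9" --pt "0 0 0 0 0.9" --newtons 40

```text
clock: 14.78
tcp_pos: [0.5738, 0.244, 0.1225]
ee_rot: [-3.14, 0.0, 1.838]
force: [-3.3, -0.9, 2.2]
grip_width: 0.251
```

>>> carry_out --pt "0 0 1 0 0.9" --pt "0 0 2.5 0 0.9" --pt "0 0 4.5 0 0.9" --pt "0 0 7 0 0.9" --pt "0 0 9 0 0.9" --pt "0 0 9 0 0.9"

```text
clock: 15.28
tcp_pos: [0.5774, 0.245, 0.219]
ee_rot: [3.129, -0.0, 1.838]
force: [0.4, -0.3, -1.0]
grip_width: 0.255
```

```bash
python3 - <<'E'
from h import *
s=readout.sense(); print(s['tcp_pos'],s['ee_rot'],s['force'],s['grip_width'],s['grip_width']*85)
d=save('side','s16'); img=d['img']; cv2.imwrite('pics/s16c.png',cv2.resize(cv2.cvtColor(img,4)[170:370,200:410],None,fx=3,fy=3))
save('wrist','w16')
E
```

```text
[0.57742516 0.24498528 0.21897688] [ 3.12880139e+00 -4.93737206e-04  1.83777399e+00] [ 0.42170697 -0.32896254 -1.0069539 ] 0.25538894195501716 21.708060066176458
```

View pics/s16c.png

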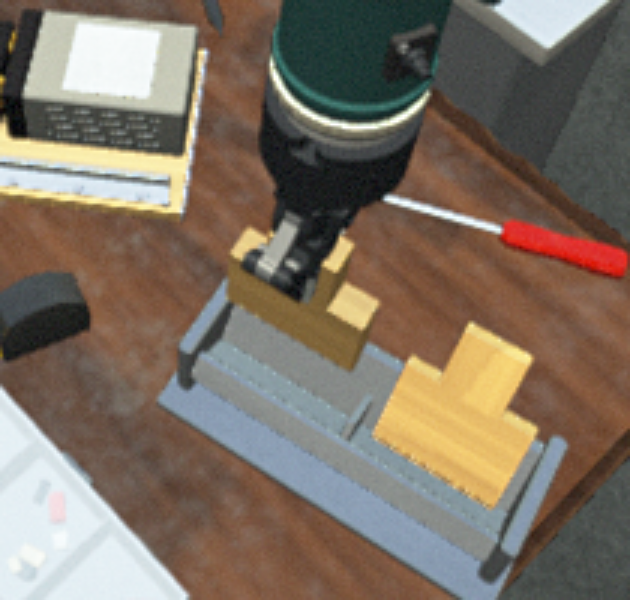

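View pics/w16.png

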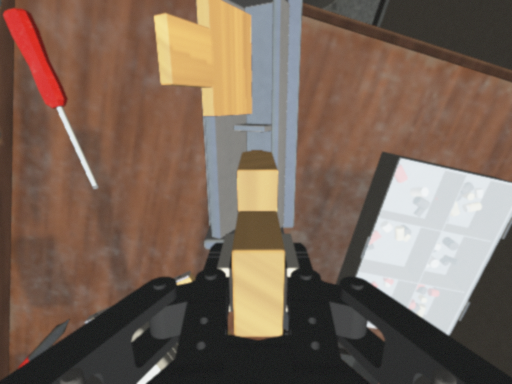

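```bash
cat > gap.py <<'E'
from h import *
def heldboard(f,tcp,yaw):
    d=load(f);W=pts(d);hsv=cv2.cvtColor(d['img'],cv2.COLOR_RGB2HSV)
    a=yaw-np.pi/2; j=np.array([np.cos(a),np.sin(a)]); l=np.array([-j[1],j[0]])
    R=W[...,:2]-tcp[:2]; A=np.stack([R@j,R@l,W[...,2]-tcp[2]],-1)
    m=(hsv[...,0]>10)&(hsv[...,0]<30)&(hsv[...,1]>70)&(hsv[...,2]>50)&(abs(A[...,0])<.03)&(abs(A[...,1])<.06)&(A[...,2]>-.13)&(A[...,2]<.06)
    Q=A[m]; print(f,len(Q),'jaw',np.percentile(Q[:,0],[1,99]).round(4),'lat',np.percentile(Q[:,1],[1,99]).round(4),'z',np.percentile(Q[:,2],[.5,99.5]).round(4))
    h,e=np.histogram(Q[:,0],bins=np.arange(-.03,.03,.0015)); print([(round(float(x)*1e3,1),int(k)) for x,k in zip(e,h) if k>10])
def prof(f):
    d=load(f);W=pts(d);C=cr(W)
    m=(C[...,0]>.03)&(C[...,0]<.13)&(C[...,1]>.01)&(C[...,1]<.09)&(W[...,2]>.005)&(W[...,2]<.1)
    y=C[...,1][m];z=W[...,2][m]
    print(f)
    for b in np.arange(.02,.088,.002):
        k=(y>=b)&(y<b+.002)
        if k.sum()>3: print(round(b*1e3),k.sum(),(np.percentile(z[k],[5,50,95])*1e3).round(1))
E
python3 - <<'E'
from gap import *
s=readout.sense()
heldboard('s16',s['tcp_pos'],s['ee_rot'][2]);heldboard('w16',s['tcp_pos'],s['ee_rot'][2])
prof('s11')
E
```

```text
s16 1040 jaw [-0.0056  0.0165] lat [-0.0456  0.043 ] z [-0.063   0.0396]
[(-6.0, 18), (-4.5, 31), (-3.0, 22), (-1.5, 22), (0.0, 23), (1.5, 27), (3.0, 26), (4.5, 28), (6.0, 18), (7.5, 25), (9.0, 24), (10.5, 24), (12.0, 26), (13.5, 160), (15.0, 547)]
w16 8554 jaw [-0.0101  0.0118] lat [-0.0224  0.0429] z [-0.0639  0.0363]
[(-12.0, 17), (-10.5, 382), (-9.0, 579), (-7.5, 598), (-6.0, 582), (-4.5, 574), (-3.0, 598), (-1.5, 596), (0.0, 631), (1.5, 510), (3.0, 614), (4.5, 595), (6.0, 585), (7.5, 579), (9.0, 575), (10.5, 452), (12.0, 52)]
s11
20 27 [78.8 80.1 82.5]
22 25 [78.3 80.4 82.1]
24 32 [78.6 80.1 82.3]
26 25 [77.6 80.  82.3]
28 26 [78.  80.8 83.2]
30 27 [78.6 80.2 82. ]
32 53 [16.2 79.4 82.2]
34 298 [15.9 48.4 79.4]
36 327 [15.6 50.5 76.1]
38 39 [13.5 16.1 64.1]
40 28 [13.3 15.1 17.4]
42 25 [13.  15.  17.4]
44 26 [13.7 15.1 17.5]
46 26 [13.1 15.5 17.4]
48 24 [13.  15.7 17.3]
50 10 [14.7 16.5 18.3]
62 10 [16.9 20.2 34.4]
64 80 [17.1 22.3 37. ]
66 51 [16.1 19.7 38.8]
68 42 [16.3 18.4 40.6]
70 34 [15.6 18.6 42.4]
72 53 [16.8 19.8 44.7]
74 48 [17.  30.9 45.2]
76 34 [15.7 17.7 29. ]
78 30 [15.2 18.  20.3]
80 45 [13.8 17.1 21. ]
82 36 [13.5 16.  20.2]
84 27 [ 7.9 14.8 16.7]
86 80 [ 5.6 11.7 16.2]
```

>>> carry_out --pt "-0.3 -2 0 3 0.9" --pt "-0.6 -5 0 7 0.9" --pt "-0.9 -8 0 11 0.9" --pt "-1.2 -11 0 15 0.9" --pt "-1.5 -14 0 19 0.9" --pt "-1.8 -17 0 23 0.9" --pt "-2.1 -20 0 26 0.9" --pt "-2.4 -23 0 26 0.9" --pt "-2.6 -24.8 0 26 0.9" --pt "-2.7 -25.4 -2 26 0.9" --pt "-2.7 -25.4 -4 26 0.9" --pt "-2.7 -25.4 -4 26 0.9"

```text
clock: 16.38
tcp_pos: [0.5439, -0.0103, 0.1652]
ee_rot: [-3.134, -0.009, 2.29]
force: [-0.3, 0.5, -2.6]
grip_width: 0.25
```

```bash
python3 - <<'E'
from gap import *
s=readout.sense(); print(s['tcp_pos'],cr(s['tcp_pos']),s['ee_rot'],s['force'],s['grip_width'])
d=save('side','s17'); img=d['img']; cv2.imwrite('pics/s17c.png',cv2.resize(cv2.cvtColor(img,4)[110:290,160:370],None,fx=3.3,fy=3.3))
save('wrist','w17')
heldboard('s17',s['tcp_pos'],s['ee_rot'][2]);heldboard('w17',s['tcp_pos'],s['ee_rot'][2])
prof('s17');prof('w17')
E
```

```text
[ 0.5438698  -0.01029752  0.16519143] [0.07775368 0.0399921 ] [-3.1335037  -0.00922266  2.29001469] [-0.32191878  0.45203533 -2.62695965] 0.24963648392391036
s17 882 jaw [-0.007   0.0208] lat [-0.0465  0.0422] z [-0.076   0.0457]
[(-7.5, 12), (-4.5, 12), (-3.0, 16), (-1.5, 17), (0.0, 16), (1.5, 19), (3.0, 18), (4.5, 23), (6.0, 15), (7.5, 20), (9.0, 54), (10.5, 281), (12.0, 307), (13.5, 40)]
w17 8532 jaw [-0.0103  0.0118] lat [-0.0231  0.043 ] z [-0.0677  0.0357]
[(-12.0, 40), (-10.5, 454), (-9.0, 577), (-7.5, 587), (-6.0, 600), (-4.5, 596), (-3.0, 591), (-1.5, 556), (0.0, 645), (1.5, 562), (3.0, 599), (4.5, 570), (6.0, 586), (7.5, 596), (9.0, 573), (10.5, 336), (12.0, 46)]
s17
28 4 [79.2 81.1 82.1]
32 16 [14.  45.  83.2]
34 242 [15.1 43.1 69.2]
36 282 [15.9 43.7 69.6]
38 37 [13.1 16.  61.3]
40 30 [13.4 15.5 18.6]
42 33 [12.9 15.3 83. ]
44 28 [13.6 15.5 85.3]
46 24 [14.  16.  93.7]
48 39 [13.8 16.  95.8]
50 44 [16.4 96.  99.2]
52 14 [95.9 96.9 99.6]
62 15 [16.7 23.8 34.3]
64 78 [16.1 21.9 36.4]
66 50 [15.9 21.1 38.7]
68 41 [15.  17.9 40.8]
70 34 [16.4 18.4 42.5]
72 50 [16.6 41.6 45. ]
[... 237 characters left out ...]
26 35 [78.5 79.5 80.8]
28 20 [78.9 79.8 96.7]
30 27 [78.3 79.2 97.5]
32 59 [14.  67.  93.8]
34 36 [13.4 14.7 94. ]
36 37 [13.6 14.9 96.9]
38 39 [13.6 14.7 96.5]
40 39 [13.4 14.7 96.8]
42 36 [13.8 14.8 94.1]
44 38 [13.9 15.1 97.1]
46 35 [13.4 14.7 97. ]
48 35 [13.4 14.6 96.7]
50 32 [13.4 14.5 15.7]
52 32 [13.9 14.9 15.9]
54 42 [13.2 14.2 15.7]
56 54 [13.5 14.5 16. ]
58 170 [13.8 21.8 33.4]
60 186 [32.6 34.1 35.5]
62 209 [34.5 36.  37.8]
64 216 [36.4 38.1 39.6]
66 221 [38.2 40.1 41.7]
68 227 [40.4 42.2 43.6]
70 199 [42.2 43.2 44.3]
72 47 [41.1 42.1 43.2]
74 44 [16.  17.7 19.8]
76 180 [15.8 17.2 19.5]
78 149 [13.9 16.2 18.1]
80 177 [13.7 14.7 15.7]
82 172 [13.5 14.6 15.7]
84 46 [12.8 13.8 14.7]
```

View pics/s17c.png

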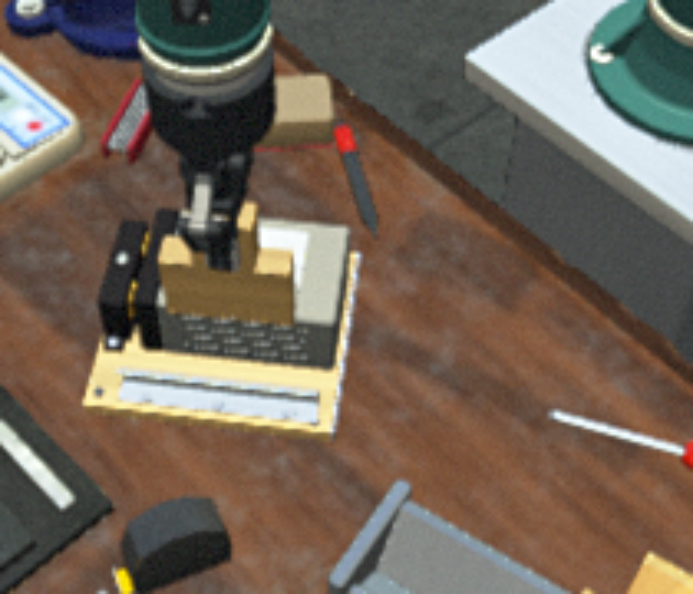

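View pics/w17.png

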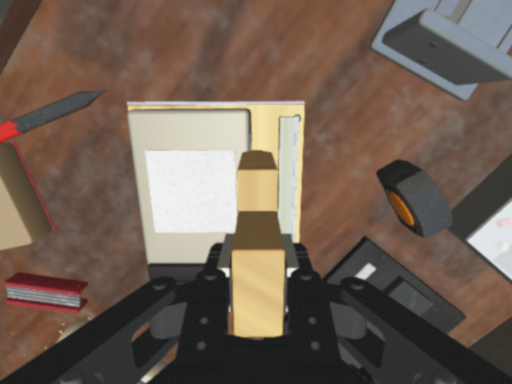

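```bash
cat > rel.py <<'E'
from h import *
def rel(f,zb):
    d=load(f);W=pts(d);C=cr(W);y=C[...,1];x=C[...,0];z=W[...,2]
    def fit(m,nm):
        for _ in range(4):
            A=np.c_[np.ones(m.sum()),x[m]-.08,z[m]-.08];c=np.linalg.lstsq(A,y[m],rcond=None)[0]
            r=y-(c[0]+c[1]*(x-.08)+c[2]*(z-.08)); m=m&(abs(r)<.002)
        print(f,nm,m.sum(),'y@z.08',c[0].round(4),'dy/dx',c[1].round(3),'dy/dz',c[2].round(3),'y@z.03',(c[0]-.05*c[2]).round(4),'z',z[m].min().round(3),z[m].max().round(3)); return c
    a=fit((abs(x-.08)<.06)&(y>.03)&(y<.04)&(z>.022)&(z<.07),'bat')
    b=fit((abs(x-.08)<.04)&(y>.043)&(y<.075)&(z>zb+.003)&(z<zb+.065),'board')
E
python3 -c "
from rel import *
rel('s17',.088)"
```

```text
s17 bat 497 y@z.08 0.0361 dy/dx 0.0 dy/dz 0.002 y@z.03 0.036 z 0.022 0.07
s17 board 494 y@z.08 0.0511 dy/dx -0.003 dy/dz 0.018 y@z.03 0.0502 z 0.092 0.153
```

>>> carry_out --pt "0.3 0.26 0 0 0.9" --pt "0.59 0.52 0 0 0.9" --pt "0.59 0.52 0 0 0.9" --pt "0.59 0.52 0 0 0.9"

```text
clock: 16.82
tcp_pos: [0.5542, -0.0042, 0.1734]
ee_rot: [3.14, 0.001, 2.293]
force: [0.2, -0.4, -0.8]
grip_width: 0.251
```

```bash
python3 - <<'E'
from gap import *
from rel import rel
s=readout.sense(); print(s['tcp_pos'],cr(s['tcp_pos']),s['ee_rot'],s['force'],s['grip_width'])
save('side','s18');save('wrist','w18')
heldboard('w18',s['tcp_pos'],s['ee_rot'][2])
rel('s18',.088)
im=cv2.imread('pics/w18.png')[90:280,110:330]; cv2.imwrite('pics/w18c.png',cv2.resize(im,None,fx=3,fy=3,interpolation=2))
E
```

```text
[ 0.55415863 -0.00416097  0.17335411] [0.0799372  0.05177139] [3.14025639e+00 1.44427397e-03 2.29275225e+00] [ 0.17210849 -0.3610364  -0.83804699] 0.25148700413871583
w18 8541 jaw [-0.0117  0.0103] lat [-0.0223  0.043 ] z [-0.071   0.0332]
[(-13.5, 30), (-12.0, 438), (-10.5, 582), (-9.0, 583), (-7.5, 590), (-6.0, 605), (-4.5, 603), (-3.0, 563), (-1.5, 619), (0.0, 553), (1.5, 618), (3.0, 589), (4.5, 563), (6.0, 587), (7.5, 591), (9.0, 364), (10.5, 50)]
s18 bat 433 y@z.08 0.0363 dy/dx 0.003 dy/dz 0.006 y@z.03 0.036 z 0.022 0.07
s18 board 443 y@z.08 0.0635 dy/dx 0.001 dy/dz 0.01 y@z.03 0.063 z 0.1 0.153
```

View pics/w18c.png

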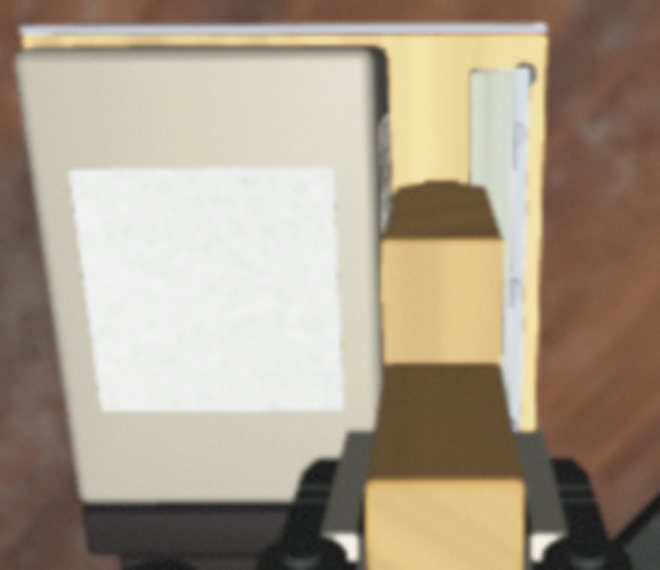

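>>> carry_out --pt "-0.2 -0.18 0 0 0.9" --pt "-0.2 -0.18 0 0 0.9" --pt "-0.2 -0.18 0 0 0.9" --pt "-0.2 -0.18 0 0 0.9" --pt "-0.2 -0.18 0 0 0.9" --pt "-0.2 -0.18 0 0 0.9" --pt "-0.2 -0.18 0 0 0.9" --pt "-0.2 -0.18 0 0 0.9"

```text
clock: 17.58
tcp_pos: [0.5514, -0.0065, 0.1723]
ee_rot: [3.141, 0.0, 2.292]
force: [0.3, -0.4, -1.8]
grip_width: 0.25
```

```bash
python3 - <<'E'
from gap import *
from rel import rel
for k in range(2):
    s=readout.sense(); print(s['tcp_pos'],cr(s['tcp_pos']),s['ee_rot'],s['force'],s['joint_velocities'].round(3))
    save('side','s19');save('wrist','w19')
heldboard('w19',s['tcp_pos'],s['ee_rot'][2])
rel('s19',.088);bat
W=pts(load('w19')); print(bat(W))
E
```

```text
[ 0.55140027 -0.00649313  0.17233359] [0.07986782 0.04815989] [3.14148353e+00 1.93964316e-05 2.29160979e+00] [ 0.30557932 -0.43795508 -1.83123841] [ 0.001  0.001 -0.001 -0.    -0.002 -0.001]
[ 0.55140152 -0.00648723  0.17234251] [0.07986421 0.04816472] [3.14149898e+00 1.24957638e-05 2.29161484e+00] [-0.65582839  0.43017792 -1.01637379] [ 0.001  0.002  0.001  0.     0.001 -0.001]
w19 8526 jaw [-0.0113  0.0105] lat [-0.0224  0.043 ] z [-0.0707  0.0334]
[(-13.5, 13), (-12.0, 315), (-10.5, 586), (-9.0, 595), (-7.5, 586), (-6.0, 583), (-4.5, 594), (-3.0, 575), (-1.5, 629), (0.0, 583), (1.5, 560), (3.0, 597), (4.5, 604), (6.0, 580), (7.5, 576), (9.0, 458), (10.5, 76)]
s19 bat 463 y@z.08 0.0363 dy/dx 0.001 dy/dz 0.006 y@z.03 0.036 z 0.022 0.069
s19 board 452 y@z.08 0.0596 dy/dx -0.0 dy/dz 0.015 y@z.03 0.0588 z 0.1 0.153
(np.int64(17040), np.float64(0.07962587670400234), ((0.08052989095449448, -0.013415195047855377), (0.09341087192296982, 0.1501072347164154), 89.98452758789062), array([[ 0.00621049, -0.05829203],
       [ 0.15158436,  0.03100101]]))
```

>>> carry_out --pt "0 0 -0.8 0 0.9" --pt "0 0 -1.6 0 0.9" --pt "0 0 -2.4 0 0.9" --pt "0 0 -3.0 0 0.9" --pt "0 0 -3.5 0 0.9" --pt "0 0 -4.0 0 0.9" --pt "0 0 -4.0 0 0.9" --pt "0 0 -4.0 0 0.9"

```text
clock: 18.45
tcp_pos: [0.5512, -0.0065, 0.1319]
ee_rot: [-3.141, -0.001, 2.292]
force: [0.1, -0.4, -0.6]
grip_width: 0.252
```

```bash
python3 - <<'E'
from gap import *
from rel import rel
s=readout.sense(); print(s['tcp_pos'],cr(s['tcp_pos']),s['ee_rot'],s['force'])
d=save('side','s20');save('wrist','w20')
img=d['img']; cv2.imwrite('pics/s20c.png',cv2.resize(cv2.cvtColor(img,4)[140:270,170:320],None,fx=4.5,fy=4.5))
E
```

```text
[ 0.55121504 -0.00646144  0.13192486] [0.07972172 0.04804168] [-3.14117720e+00 -5.64767532e-04  2.29162938e+00] [ 0.1060003  -0.37829019 -0.64308039]
```

View pics/s20c.png

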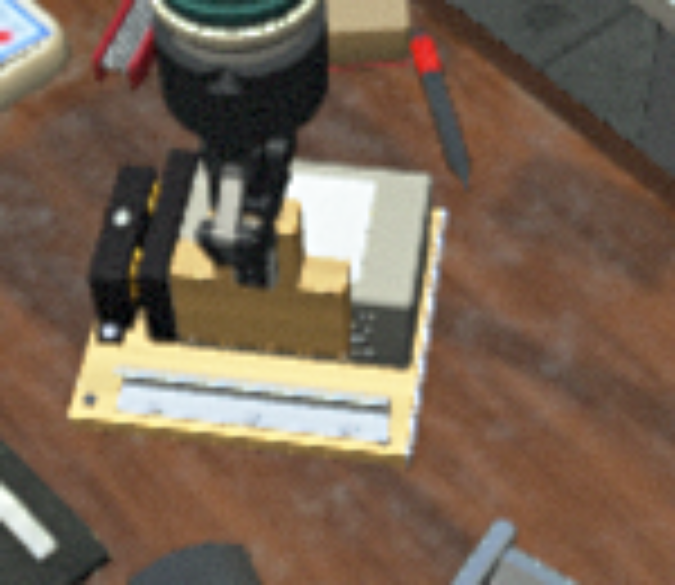

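Past the battery's top edge with no force. Continue down.

>>> carry_out --pt "0 0 -0.6 0 0.9" --pt "0 0 -1.2 0 0.9" --pt "0 0 -1.8 0 0.9" --pt "0 0 -2.4 0 0.9" --pt "0 0 -2.9 0 0.9" --pt "0 0 -2.9 0 0.9"

```text
clock: 19.05
tcp_pos: [0.5503, -0.0064, 0.1013]
ee_rot: [-3.139, -0.003, 2.292]
force: [-0.6, -0.5, -1.7]
grip_width: 0.251
```

>>> carry_out --pt "0 0 -0.3 0 0.9" --pt "0 0 -0.6 0 0.9" --pt "0 0 -0.8 0 0.9" --pt "0 0 -0.8 0 0.9" --pt "0 0 -0.8 0 0.9"

```text
clock: 19.47
tcp_pos: [0.5518, -0.0066, 0.0974]
ee_rot: [3.141, 0.001, 2.292]
force: [-3.4, 0.2, 6.1]
grip_width: 0.25
```

```bash
python3 - <<'E'
from gap import *
from rel import rel
s=readout.sense(); print(s['tcp_pos'],cr(s['tcp_pos']),s['ee_rot'],s['force'])
d=save('side','s21');w=save('wrist','w21')
heldboard('w21',s['tcp_pos'],s['ee_rot'][2])
img=d['img']; cv2.imwrite('pics/s21c.png',cv2.resize(cv2.cvtColor(img,4)[140:270,170:320],None,fx=4.5,fy=4.5))
E
```

```text
[ 0.55175609 -0.00662362  0.09738413] [0.08020075 0.04834099] [3.14071883e+00 1.38217948e-03 2.29163143e+00] [-3.38734738  0.19540824  6.08298962]
w21 9481 jaw [-0.0135  0.011 ] lat [-0.0223  0.0579] z [-0.0839  0.0335]
[(-16.5, 26), (-15.0, 65), (-13.5, 55), (-12.0, 395), (-10.5, 629), (-9.0, 649), (-7.5, 627), (-6.0, 631), (-4.5, 642), (-3.0, 628), (-1.5, 668), (0.0, 630), (1.5, 605), (3.0, 647), (4.5, 645), (6.0, 626), (7.5, 623), (9.0, 519), (10.5, 131), (12.0, 17)]
```

View pics/s21c.png

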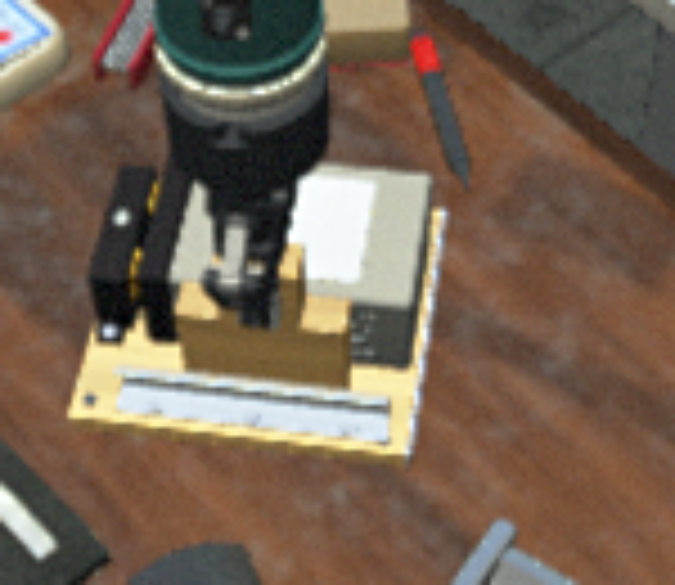

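View pics/w21.png

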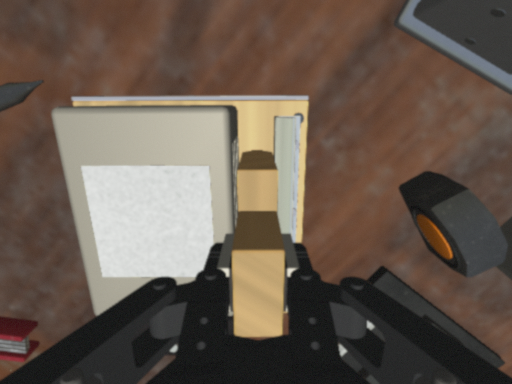

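>>> carry_out --pt "0 0 -0.2 0 0.9" --pt "0 0 -0.3 0 0.9" --pt "0 0 -0.3 0 0.9"

```text
clock: 19.82
tcp_pos: [0.5519, -0.0066, 0.0973]
ee_rot: [3.14, 0.002, 2.292]
force: [-7.6, 0.9, 16.6]
grip_width: 0.253
```

>>> carry_out --pt "0 0 0.7 0 0.9" --pt "0 0 0.7 0 0.75" --pt "0 0 0.7 0 0.6" --pt "0 0 0.7 0 0.5" --pt "0 0 0.7 0 0.5" --pt "0 0 2 0 0.5" --pt "0 0 4 0 0.5" --pt "0 0 7 0 0.5" --pt "0 0 10 0 0.5" --pt "0 0 13 0 0.5" --pt "0 0 13 0 0.5"

```text
clock: 20.73
tcp_pos: [0.5544, -0.0068, 0.2298]
ee_rot: [3.133, 0.009, 2.292]
force: [1.4, -0.1, 1.3]
grip_width: 0.502
```

```bash
python3 - <<'E'
from gap import *
s=readout.sense(); print(s['tcp_pos'],cr(s['tcp_pos']),s['force'])
d=save('side','s22');w=save('wrist','w22');c=save('scene','c22')
for n,x in (('side',d),('wrist',w),('scene',c)):
    W=pts(x);print(n,bat(W))
    C=cr(W); hsv=cv2.cvtColor(x['img'],cv2.COLOR_RGB2HSV)
    m=(W[...,2]>.1)&(W[...,2]<.145)&(abs(C[...,0]-.08)<.06)&(abs(C[...,1]-.047)<.03)
    if m.sum()>20: print('  tab',np.percentile(C[m],[3,97],axis=0).round(4).tolist(),np.percentile(W[...,2][m],[50,98]))
img=d['img']; cv2.imwrite('pics/s22c.png',cv2.resize(cv2.cvtColor(img,4)[120:290,160:380],None,fx=3.5,fy=3.5))
E
```

```text
[ 0.55442446 -0.00681909  0.22977781] [0.08210922 0.05021616] [ 1.42107077 -0.11185343  1.29578832]
side (np.int64(1641), np.float64(0.08022020907785044), ((0.08148200809955597, 0.003198336809873581), (0.15151984989643097, 0.12175623327493668), 0.6690919399261475), array([[ 0.00714716, -0.05526045],
       [ 0.15482938,  0.06290788]]))
  tab [[0.0623, 0.0426], [0.1042, 0.0641]] [0.12824359 0.13223633]
wrist (np.int64(12968), np.float64(0.07961843231313523), ((0.08043591678142548, -0.0010931938886642456), (0.15015630424022675, 0.11896926164627075), 0.42696428298950195), array([[ 0.0066742 , -0.05848494],
       [ 0.15245058,  0.03766681]]))
  tab [[0.0611, 0.037], [0.1033, 0.0576]] [0.12948503 0.13090219]
scene (np.int64(1001), np.float64(0.08020431238069758), ((0.07922975718975067, -0.0009850934147834778), (0.11927229166030884, 0.15702690184116364), 89.64852142333984), array([[ 0.00395289, -0.05920736],
       [ 0.15296012,  0.05135982]]))
  tab [[0.0588, 0.0378], [0.1043, 0.0578]] [0.1274693  0.13407844]
```

View pics/s22c.png

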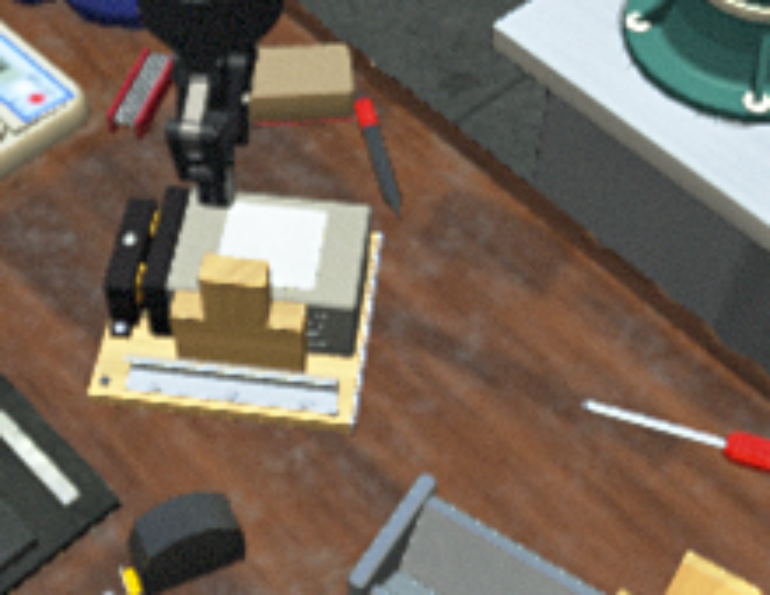

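View pics/w22.png

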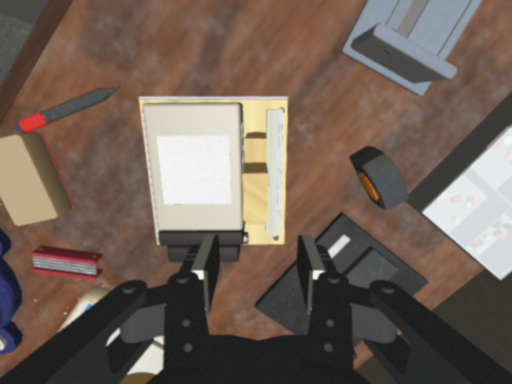

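>>> carry_out --pt "0 0 1 0 0.5" --pt "0 0 1 0 0.5" --pt "0 0 1 0 0.5" --pt "0 0 1 0 0.5" --pt "0 0 1 0 0.5"

```text
clock: 21.3
tcp_pos: [0.5512, -0.0065, 0.2316]
ee_rot: [-3.141, -0.001, 2.292]
force: [0.7, 0.7, 0.7]
grip_width: 0.501
```

```bash
python3 - <<'E'
from h import *
from sp import an
d=save('side','s23'); W=pts(d); print(bat(W)); an('s23')
print(readout.sense()['clock'],order.close_job())
E
```

```text
(np.int64(1644), np.float64(0.08028344620125821), ((0.08158337324857712, 0.0024319998919963837), (0.15120767056941986, 0.1214822456240654), 0.38652628660202026), array([[ 0.00707001, -0.05527254],
       [ 0.15493312,  0.0624858 ]]))
s23 0.285 n-hist [(np.float64(0.546), 21), (np.float64(0.548), 27), (np.float64(0.55), 22), (np.float64(0.552), 34), (np.float64(0.554), 113), (np.float64(0.556), 808), (np.float64(0.558), 866), (np.float64(0.56), 63)]
  ztop -0.1611 tab y [0.1725 0.2144] tab n [0.5489 0.5601] board y [0.1493 0.2371] zmin -0.275
  end face n [0.5468 0.5593] 80
  t 0.022 tab mid [0.4951 0.3379 0.1158]
  t 0.012 tab mid [0.4993 0.339  0.1183]
h ang 15.481583055398962
the job is handed in; nothing more can be done
21.35 None
```

I put the battery on charge and stood the 22 mm spacer in the gap beside it, then handed the job in at 21.3 s. No verdict is reported, so what follows rests on my own checks.

**Battery:** I drag-slid it to the cradle's front edge, tipped it over by pushing high, and pushed it in until it stopped against the contacts.
- It lies flat, with its top 80 mm above the bench and less than 1° out of square.
- It sits at cradle x of about 81 mm and y of about −13 mm, against a home of 81.5 and −14.

**Spacer:** The thick board was the one nearer the cradle. Camera depth gave 22 mm, and the pinch confirmed it at 21.7 mm.
- I raised it upright on its ledge, lifted it by the tab and lowered it until it hit a firm stop.
- It stands upright with the tab top at about 130 mm, against 129 mm expected if it is on the floor.

**Other things:** The 12 mm board did not move, to within the measurement. The bystanders in view showed no visible shift; I did not measure them.

**Disagreement:** The side camera read about 5 mm off the arm and wrist camera along the spacer's thickness. The two placed the gap about 1 mm either side of my aim, so I lowered the spacer midway, and it met no force until it reached the bottom. After release, the wrist camera put the spacer's middle at y of about 47 mm and the side camera at about 53 mm. I trust the wrist value, and both lie within the allowed 36 to 62 mm.

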